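# Load a keypad panel on the laser marking table, index it under the head and start

### The arm

A 6-joint arm with a two-finger parallel gripper is mounted at the origin on the work surface. World frame = base frame: x ahead of the robot, y to its left, z up, the work surface at z = 0. Lengths are in m, angles in rad, forces in N, time in s.
With the tool pointing down it reaches from about 0.275 to 0.775 m from the base axis. Payload 14.6 kg.
Tool frame: the origin (TCP) lies midway between the tips of the shut fingers; the grasp point (between the pads) lies 19 mm behind it (r.hold_point_z is the distance from the TCP to the grasp point, in m); z points along the fingers, y is the line along which they close (so a half turn about z gives the same grasp; the last joint's range is limited). The gripper opens to 85 mm and grips with 20 to 120 N. Pads are 22 mm wide; open, the fingers measure 114 mm over their backs; the gripper's body (76 mm by 85 mm) begins 54 mm behind the grasp point. The pads swing forward as they close: fully open they stand 13 mm farther back than shut.
Start: joints at [0.964, 0.263, -0.048, 1.259, 0, 1.415], TCP at [0.229, 0.472, 0.231] pointing down, gripper open.
Joint ranges: [-2.65, 2.65], [-0.89, 1.7], [-1.18, 1.37], [-2.13, 2.11], [-1.35, 1.29], [-3.14, 3.14]. Speed limits (rad/s): [1.89, 1.89, 2.57, 2.79, 3.14, 3.14].

### API

Orientations are given as a unit quaternion [w, x, y, z].
In Python, from rig import r gives the robot as it stands.
- The arm moves only by the tool move_arm, never from a script. Its argument "rows" is one flat list of numbers, 6 for each row, row after row: the shift along the tool's x, y, z in units of 100 mm (1.0 is 100 mm), then the turn, a rotation vector about the tool's x, y, z in units of 0.5 rad (1.0 is 0.5 rad). In form: [tx, ty, tz, rx, ry, rz, tx, ty, tz, rx, ry, rz, ...]. A call has exactly 8 rows; each row is the pose to reach, as a shift and turn from the pose commanded when the call began, along the tool's axes at that moment; what a row does not reach only later rows make up. A row lasts 1/10 s, in which the tool goes at most 50 mm and 8.59 degrees, less where a joint would pass 70% of its speed; a pose out of reach is approached as far as the arm can. A call with a number of a shift or a turn outside -1 to 1 is refused whole. A call with a gripper value outside its range is refused whole. "fingers" is the gripper's target within -1 to 1 (shut at 1, half-way at 0, fully open at -1), set as the call begins (left out, the last holds). The fingers move at their own pace and stop on an object; the grip force is fixed at half the most. Time passes only in rows, so rows that repeat a pose let the fingers close, or fill a call up. It gives the time, the measured TCP pose, the force, the opening and the grip force at its end, in the units of the state.
- r.state(): the state, without advancing time (a new reading comes with each control period).
- r.camera(name): name is "scene" or "top"; returns a dict with "image" (384x512x3 uint8, red, green, blue), "fx", "fy", "cx", "cy" (pixels), "position" and "rotation" of the camera in the world. Camera axes: x right, y up, looking along -z (the intrinsics and any distortion apply to the point x, -y, -z); pixel columns grow to the right and rows downward; lengths in m; the calibration is good to about 2 mm. A picture is of the moment at which its call begins. There is no depth.
- r.job_done(): hands the job in; it is judged then, once.
The state is a dict: "time_s": time; "joint_positions": joint angles; "joint_velocities": joint speeds; "joint_torque": joint torques, N m; "eef_pos": TCP position; "eef_rot": TCP orientation; "contact_force": force on the tool from outside, world axes, zero at the start; "wrist_torque": the same for the moment, N m; "width": finger opening in m; "grip_force": force on a finger pad.
Only numpy, scipy, OpenCV 4.12 (cv2) and the standard library are available. Lean on these libraries where they do the work, as an engineer would, in place of code of your own. Each camera call takes 0.05 s, during which the arm holds its last target. There are 200 camera calls.

### The job

Take the keypad panel of middle height (not the tall plain cover nor the low strip) out of the drying rack by its top edge, lay it flat on the grey mat with its keys up and let go of it. Then take it across its width, set it fully down between the locating pins of the empty nest at the front of the indexing table, let go, and turn the table one click clockwise (seen from above) by a handle pin, so that the new panel stands under the laser head. Last, press the flat start button fully down and let it come up again; do not press the mushroom stop button, and leave all other panels in their nests and rack slots.

Things in the scene. Friction and masses are not known exactly. Their poses are not given: they have to be found in the camera images.
- keypad: The panel to be marked: black plate 90 mm long (own y), 54 wide (own x), 6 thick with 4 x 6 keys standing 3 mm proud (9 mm in all), 45 g. Origin: centre of its back face; own z points out of the key side. At first it stands on a long edge in one of the rack's slots (own x down, keys away from the robot), top edge 64 mm above the table. Which slot changes.
- cover: Bystander in the rack: plain black cover plate without keys, 90 x 70 x 6 mm, standing like the keypad, top edge 80 mm above the table. Origin as for the keypad. Stays in its slot.
- strip: Bystander in the rack: low black key strip, 90 x 40 mm, 9 mm thick, two rows of keys, top edge 50 mm above the table. Origin as for the keypad. Stays in its slot.
- rack: Steel drying rack, fixed, 158 (own x) x 118 (own y) mm; floor 10 mm high. Three slots at own x = -46, 0, +46 mm run along own y, each 12 mm wide between thin brass rods that reach 48 mm above the table at own y = +-33 mm; between them the slot is clear for fingers. Lips 22 mm high at its y ends. Origin: centre of its underside.
- mat: Flat light grey rubber mat fixed on the table, 150 (own x) x 140 (own y) x 4 mm. Origin: centre of its underside, so its top is at own z = 4 mm.
- dial_centre (a point): On the axis of the indexing table, a round aluminium plate of 330 mm diameter, at its upper face (45 mm above the work table). Its axes turn with the table; at the start x points away from the front nest, over the axis, to the far nest. Hub: 30 mm radius, up to 18 mm above the plate.
- nest0 (a point): Empty nest at the table's front, 112 mm from the axis, turns with it: centre of the seat for the panel's back, 60 mm above the work table. Axes as dial_centre: long side of the nest along y. Seat block 40 (x) x 78 (y) mm, 15 mm above the round plate, fingers fit beside it. Six round-nosed 6 mm pins, 7 mm above the seat, at x +-31.5, y +-32 and x 0, y +-49.5 mm: the panel has 1.5 mm play.
- nest1 (a point): Seat of the nest under the laser head (left, +y side) at the start, filled; same build.
- nest2 (a point): Seat of the far nest at the start, filled; same build.
- nest3 (a point): Seat of the right-hand (-y side) nest at the start, filled; same build.
- loaded1: Finished keypad panel in nest1, same size as the keypad, lying keys up. Rides along, must stay in its nest. Origin: centre of its back face.
- loaded2: The same in nest2.
- loaded3: The same in nest3.
- dial (a joint): Angle of the indexing table, rad: 0 at the start, grows clockwise seen from above. A detent holds it at each quarter turn (1.571 rad, one click): about 0.4 Nm to leave one (3 N at a handle pin); past half way it is drawn to the next. One click clockwise brings nest0 under the laser head on the left (lens 289 mm above the work table).
- pin_far (a point): Centre of the top of the handle pin between the far and the right-hand nest at the start: upright steel pin, 18 mm diameter, 135 mm from the axis, top 115 mm above the work table (70 above the round plate). Four such pins stand half way between the nests. Turning clockwise, this one comes towards the robot on the side away from the laser head.
- pin_near (a point): The same for the pin between the right-hand and the front nest at the start.
- start (a joint): Travel of the start button in m: 0 up, 0.006 fully down; spring return; fully down takes 5 N.
- start_top (a point): Centre of the top of the start button: flat black, 28 mm diameter, in a steel collar of 44 mm diameter, top 58 mm above the table, pressed straight down. It stands on the end nearer the indexing table of a grey control box (72 x 150 x 40 mm).
- stop (a joint): Travel of the mushroom stop button in m, 0 up: a 44 mm mushroom, 81 mm high above the table, 72 mm from the start button, on the other end of the box. Not to be pressed.
Not all that is in view belongs to the job. What is shaped like the keypad but green or turquoise is not meant.

How it is judged:
By the outcome, as a careful person would: the job done as asked, in the order asked, and still so for the second after the job is handed in, with the robot touching nothing.
It also fails if it takes over 72 s, if anything falls off the work surface, if the arm or the gripper's body presses on something with over 40 N, if the wrist force passes 120 N, or if a joint passes its speed limit or range.

## Working session

There is one attempt and no reset: what is moved stays moved. The work goes in short steps, Python scripts to look and compute and a tool call to move; the robot and the scene stay as the last step left them, time stands still between calls to the robot, and variables do not carry over. Pictures are saved under pics/ and viewed, at most 10 in all, crops included, and the job is handed in when it is done.

Besides the shell and the picture viewer there is one more tool, called after ">>>" as a command line: name --argument value ..., lists and objects as JSON in quotes. move_arm: Moves the arm, as the interface text tells. Its arguments: {"type":"object","properties":{"rows":{"type":"array","items":{"type":"number","minimum":-1,"maximum":1}},"fingers":{"type":"number"}},"required":["rows"]}

```bash
ls; mkdir -p pics; cat > h.py <<'E'
import numpy as np,cv2
from scipy.spatial.transform import Rotation as R
from rig import r
def rotm(c):
    q=np.array(c["rotation"],float)
    return q if q.shape==(3,3) else R.from_quat(q[[1,2,3,0]]).as_matrix()
def ray(c,u,v):
    d=np.array([(u-c["cx"])/c["fx"],-(v-c["cy"])/c["fy"],-1.])
    return rotm(c)@d
def pt(c,u,v,z):
    p=np.array(c["position"]);d=ray(c,u,v);return p+d*(z-p[2])/d[2]
def proj(c,X):
    q=rotm(c).T@(np.array(X)-np.array(c["position"]))
    return np.array([c["cx"]+c["fx"]*q[0]/-q[2],c["cy"]-c["fy"]*q[1]/-q[2]])
def shot(name,fn):
    c=r.camera(name);cv2.imwrite(fn,cv2.cvtColor(c["image"],cv2.COLOR_RGB2BGR));return c
E
python3 - <<'E'
from h import *
import pickle
for n in("scene","top"):
    c=shot(n,f"pics/{n}0.png");print({k:c[k] for k in c if k!="image"});pickle.dump(c,open(n+"0.pkl","wb"))
print(r.state(), r.hold_point_z)
E
```

```text
pics
{'fx': 384.23633693405475, 'fy': 384.23633693405475, 'cx': 253.89604783372886, 'cy': 191.40144171492474, 'position': array([ 1.3280435 , -0.29271989,  0.58745661]), 'rotation': array([0.68636981, 0.38732888, 0.29504849, 0.54020294])}
{'fx': 409.78362874295766, 'fy': 409.78362874295766, 'cx': 249.16970408164522, 'cy': 190.55580047682315, 'position': array([ 0.47099735, -0.08489433,  1.12775932]), 'rotation': array([ 0.7149473 ,  0.04471499, -0.03437812, -0.69689962])}
{'time_s': 0.1, 'joint_positions': array([ 9.63716444e-01,  2.63489432e-01, -4.88793691e-02,  1.25942952e+00,
        1.94072799e-05,  1.41551288e+00]), 'joint_velocities': array([-0.00098804, -0.00215231,  0.00188519,  0.00023265,  0.00029467,
        0.00043174]), 'joint_torque': array([ 4.70790590e-03, -6.38577390e+01,  3.85063827e+01,  1.00170344e-02,
       -4.23064591e-06, -3.60154684e-05]), 'eef_pos': array([0.22904684, 0.47211064, 0.2308636 ]), 'eef_rot': array([-1.95386129e-04,  2.23981825e-01,  9.74593193e-01, -4.61426536e-04]), 'contact_force': array([-0.00274862,  0.13295319, -0.48099463]), 'wrist_torque': array([ 0.02195744, -0.00628886,  0.02127777]), 'grip_force': 0.0, 'width': 0.08561775496929931} 0.0187
```

View pics/top0.png

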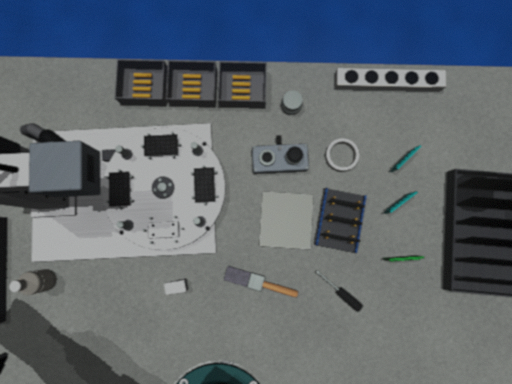

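View pics/scene0.png

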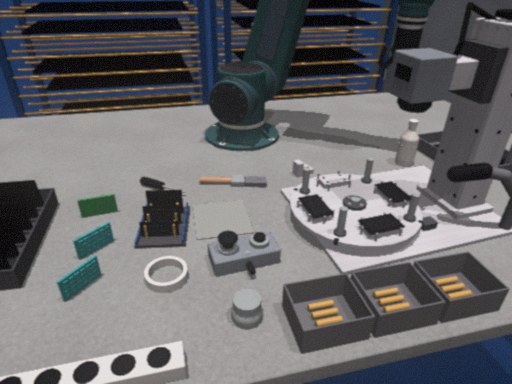

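```bash
python3 - <<'E'
import cv2,numpy as np
t=cv2.imread("pics/top0.png");s=cv2.imread("pics/scene0.png")
a=cv2.resize(t[180:260,250:375],None,fx=6,fy=6,interpolation=cv2.INTER_CUBIC)[:, :750]
b=cv2.resize(s[180:255,115:260],None,fx=5,fy=5,interpolation=cv2.INTER_CUBIC)
g=lambda m:np.clip(m.astype(float)*1.6+10,0,255).astype(np.uint8)
a=cv2.resize(a,None,fx=.66,fy=.66);b=cv2.resize(b,None,fx=.68,fy=.68)
w=max(a.shape[1],b.shape[1]);o=np.zeros((a.shape[0]+b.shape[0],w,3),np.uint8);o[:a.shape[0],:a.shape[1]]=a;o[a.shape[0]:,:b.shape[1]]=b
print(a.shape,b.shape);cv2.imwrite("pics/rack.png",g(o))
E
```

```text
(317, 495, 3) (255, 493, 3)
```

View pics/rack.png

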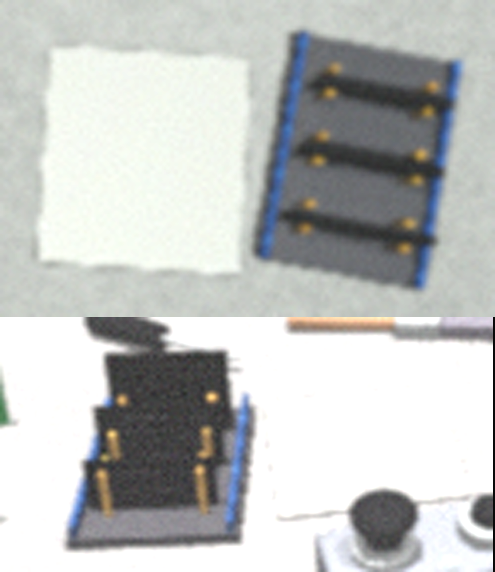

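```bash
cat >> h.py <<'E'
import pickle
T=pickle.load(open("top0.pkl","rb"));S=pickle.load(open("scene0.pkl","rb"))
E
python3 - <<'E'
from h import *
k=.66*6
f=lambda u,v,z:pt(T,250+(u+.5)/k-.5,180+(v+.5)/k-.5,z)
lt,lb,rt,rb=[f(*p,.022) for p in((303,35),(262,255),(458,65),(422,285))]
for n,p in zip("lt lb rt rb".split(),(lt,lb,rt,rb)):print(n,p.round(4))
print("len",np.linalg.norm(lt-lb),np.linalg.norm(rt-rb),np.linalg.norm(lt-rt),np.linalg.norm(lb-rb))
c=(lt+lb+rt+rb)/4;x=(lt-lb+rt-rb);x[2]=0;x/=np.linalg.norm(x);y=np.array([-x[1],x[0],0]);c[2]=0
print("rack c",c,"yaw",np.degrees(np.arctan2(x[1],x[0])))
# brass rod tips z=.048
tips=[(336,68),(330,92),(433,88),(428,112),(324,136),(318,160),(421,156),(417,180),(311,204),(306,228),(410,224),(404,248)]
P=np.array([f(*p,.048) for p in tips]);d=P-c;print(np.c_[d@x,d@y].round(4)*1000)
for i in range(3): print("slot",P[4*i:4*i+4].mean(0))
# heights in scene: top edge ends rows
ks=5*.68
def sp(X):
    u,v=proj(S,X);return ((u-115)*ks).round(),((v-180)*ks+317).round()
for s in(-.046,0,.046):
  for h in(.05,.064,.08):
    print(s,h,[sp(c+x*s+y*e+np.array([0,0,h])) for e in(.045,-.045)])
# mat
M=[f(*p,.004) for p in((50,47),(248,58),(243,272),(40,262))]
for m in M:print("mat",m.round(4))
print(np.mean(M,0))
E
```

```text
lt [ 0.6059 -0.2755  0.022 ]
lb [ 0.4558 -0.2487  0.022 ]
rt [ 0.5879 -0.3811  0.022 ]
rb [ 0.4387 -0.3562  0.022 ]
len 0.15247351355364805 0.15131861401693503 0.1070870541465672 0.10881615858712755
rack c [ 0.5220977  -0.31536564  0.        ] yaw -9.79163221065418
[[ 54.4  32. ]
 [ 37.8  33.1]
 [ 53.8 -33.4]
 [ 37.3 -32.8]
 [  8.2  31.9]
 [ -8.2  33.1]
 [  7.7 -33.2]
 [ -8.5 -33.3]
 [-37.7  32.5]
 [-53.9  33. ]
 [-37.9 -33.6]
 [-54.1 -32.4]]
slot [ 0.56721539 -0.32344098  0.048     ]
slot [ 0.52182607 -0.31568173  0.048     ]
slot [ 0.47684114 -0.3076647   0.048     ]
-0.046 0.05 [(np.float64(229.0), np.float64(384.0)), (np.float64(108.0), np.float64(387.0))]
-0.046 0.064 [(np.float64(228.0), np.float64(368.0)), (np.float64(105.0), np.float64(371.0))]
-0.046 0.08 [(np.float64(226.0), np.float64(350.0)), (np.float64(102.0), np.float64(353.0))]
0 0.05 [(np.float64(224.0), np.float64(418.0)), (np.float64(97.0), np.float64(422.0))]
0 0.064 [(np.float64(222.0), np.float64(402.0)), (np.float64(95.0), np.float64(406.0))]
0 0.08 [(np.float64(220.0), np.float64(383.0)), (np.float64(91.0), np.float64(387.0))]
0.046 0.05 [(np.float64(218.0), np.float64(456.0)), (np.float64(86.0), np.float64(460.0))]
0.046 0.064 [(np.float64(216.0), np.float64(439.0)), (np.float64(83.0), np.float64(443.0))]
0.046 0.08 [(np.float64(214.0), np.float64(420.0)), (np.float64(80.0), np.float64(424.0))]
mat [ 0.5954 -0.1029  0.004 ]
mat [ 0.5911 -0.2406  0.004 ]
mat [ 0.4437 -0.2385  0.004 ]
mat [ 0.4468 -0.0994  0.004 ]
[ 0.51923746 -0.17035827  0.004     ]
```

The scene's tall back plate (crop ~165,353) projects to slot −46 at 80 mm and is the cover. The middle one (crop ~158,404) fits slot 0 at 64 mm, so it is the keypad. The front one (crop ~150,458) fits slot +46 at 50 mm and is the strip. The rod tips agree with this to about 1 mm.

```bash
python3 - <<'E'
from h import *
t=cv2.imread("pics/top0.png")
a=cv2.resize(t[130:260,95:315],None,fx=3.6,fy=3.6,interpolation=cv2.INTER_CUBIC)
cv2.imwrite("pics/dial.png",np.clip(a.astype(float)*1.2,0,255).astype(np.uint8))
for n,u,v,z in(("bottle",20,285,.1),("laser",65,165,.35),("laserR",100,165,.35),("hub",163,187,.063),("eraser",175,287,.02)):print(n,pt(T,u,v,z).round(3))
E
```

```text
bottle [0.337 0.493 0.1  ]
laser [0.599 0.285 0.35 ]
laserR [0.601 0.217 0.35 ]
hub [0.594 0.159 0.063]
eraser [0.333 0.123 0.02 ]
```

View pics/dial.png

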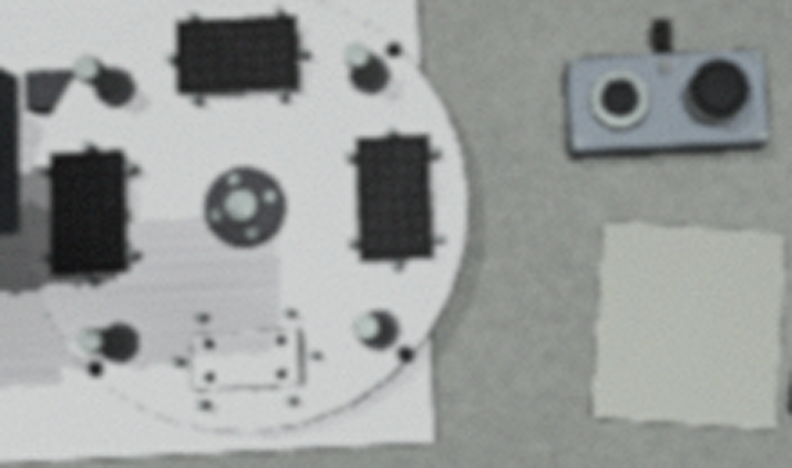

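```bash
python3 - <<'E'
from h import *
k=3.6
f=lambda u,v,z:pt(T,95+(u+.5)/k-.5,130+(v+.5)/k-.5,z)
P=np.array([f(u,v,.115) for u,v in((86,68),(357,52),(368,327),(92,340))])
print("pins",P.round(4));c=P.mean(0);print("c pins",c,[round(np.linalg.norm(p-c),4) for p in P],np.degrees([np.arctan2(*(p-c)[1::-1]) for p in P]))
print("hub",f(245,205,.063),"cap",f(240,205,.066))
N=np.array([f(u,v,.067) for u,v in((204,319),(291,314),(181,362),(317,355),(206,405),(294,401))])
n=N.mean(0);print("nest0",N.round(4),n)
for nm,q in(("l1",[(50,155),(123,151),(127,271),(53,276)]),("l2",[(177,20),(297,15),(300,90),(179,95)]),("l3",[(357,138),(428,136),(433,257),(361,261)])):
    Q=np.array([f(u,v,.068) for u,v in q]);print(nm,Q.mean(0).round(4),np.linalg.norm(Q[0]-Q[1]).round(4),np.linalg.norm(Q[1]-Q[2]).round(4))
print("start",f(620,97,.058),"stop",f(718,90,.081))
E
```

```text
pins [[0.6833 0.2643 0.115 ]
 [0.6992 0.0742 0.115 ]
 [0.507  0.0587 0.115 ]
 [0.4932 0.2484 0.115 ]]
c pins [0.59567577 0.16141043 0.115     ] [np.float64(0.1351), np.float64(0.1353), np.float64(0.1357), np.float64(0.1344)] [  49.59609247  -40.10840739 -130.79466039  139.67782284]
hub [0.59531367 0.15951386 0.063     ] cap [0.59487337 0.16247063 0.066     ]
nest0 [[0.5115 0.1841 0.067 ]
 [0.5167 0.1214 0.067 ]
 [0.4802 0.199  0.067 ]
 [0.4878 0.1014 0.067 ]
 [0.4501 0.1794 0.067 ]
 [0.4546 0.1164 0.067 ]] [0.48345765 0.15027404 0.067     ]
l1 [0.5861 0.2722 0.068 ] 0.0535 0.088
l2 [0.7055 0.1689 0.068 ] 0.0886 0.0562
l3 [0.6027 0.0498 0.068 ] 0.0518 0.0886
start [ 0.68276328 -0.1121427   0.058     ] stop [ 0.68500194 -0.18196878  0.081     ]
```

```bash
cat >> h.py <<'E'
def Rt(yaw,tilt=0,axis_az=None):
    """tool down, tool y at azimuth yaw(deg); then tilted by tilt deg about world horizontal axis at axis_az"""
    a=np.radians(yaw);y=np.array([np.cos(a),np.sin(a),0]);z=np.array([0,0,-1.]);x=np.cross(y,z)
    M=R.from_matrix(np.c_[x,y,z])
    if tilt: 
        b=np.radians(axis_az);M=R.from_rotvec(np.radians(tilt)*np.array([np.cos(b),np.sin(b),0]))*M
    return M
def cur():
    s=r.state();q=np.array(s["eef_rot"]);return np.array(s["eef_pos"]),R.from_quat(q[[1,2,3,0]])
def plan(*targets,start=None,n=None):
    p,M=start or cur()
    for tp,tM in targets:
        tp=np.array(tp,float);rv=(M.inv()*tM).as_rotvec();k=1
        while 1:
            st=[(p+(tp-p)*i/k,M*R.from_rotvec(rv*i/k)) for i in range(k+1)];out=[]
            for (a,A),(b,B) in zip(st,st[1:]):
                out.append(np.r_[A.inv().apply(b-a)/.1,(A.inv()*B).as_rotvec()/.5])
            if np.abs(out).max()<=1: break
            k+=1
        for (a,A),o in zip(st[1:],out): print(o.round(2).tolist(),"->",a.round(3))
        p,M=tp,tM
E
python3 - <<'E'
from h import *
plan(([.522,-.3155,.2],Rt(-9.8)))
E
```

```text
[-0.67, -0.65, 0.03, -0.0, 0.0, 0.29] -> [0.262 0.385 0.227]
[-0.76, -0.54, 0.03, -0.0, 0.0, 0.29] -> [0.294 0.297 0.224]
[-0.83, -0.43, 0.03, -0.0, 0.0, 0.29] -> [0.327 0.21  0.221]
[-0.88, -0.31, 0.03, -0.0, 0.0, 0.29] -> [0.359 0.122 0.217]
[-0.92, -0.18, 0.03, -0.0, 0.0, 0.29] -> [0.392 0.035 0.214]
[-0.93, -0.04, 0.03, -0.0, 0.0, 0.29] -> [ 0.424 -0.053  0.21 ]
[-0.93, 0.09, 0.03, -0.0, 0.0, 0.29] -> [ 0.457 -0.14   0.207]
[-0.91, 0.22, 0.03, -0.0, 0.0, 0.29] -> [ 0.489 -0.228  0.203]
[-0.87, 0.35, 0.03, -0.0, 0.0, 0.29] -> [ 0.522 -0.316  0.2  ]
```

>>> move_arm --rows '[-0.17,-0.16,0.01,0,0,0.07,-0.34,-0.33,0.02,0,0,0.15,-0.5,-0.5,0.03,0,0,0.22,-0.67,-0.65,0.03,0,0,0.29,-0.67,-0.65,0.03,0,0,0.29,-0.67,-0.65,0.03,0,0,0.29,-0.67,-0.65,0.03,0,0,0.29,-0.67,-0.65,0.03,0,0,0.29]' --fingers 0.3

```text
time_s: 0.9
eef_pos: [0.2609, 0.3851, 0.2281]
eef_rot: [-0.0, 0.294, 0.956, -0.0]
contact_force: [-0.1, 0.2, 0.6]
width: 0.03
grip_force: 0.0
```

>>> move_arm --rows '[-0.1,-0.07,0,0,0,0.04,-0.2,-0.14,0.01,0,0,0.08,-0.3,-0.21,0.01,0,0,0.12,-0.4,-0.28,0.02,0,0,0.15,-0.5,-0.35,0.02,0,0,0.19,-0.6,-0.42,0.03,0,0,0.23,-0.7,-0.5,0.03,0,0,0.27,-0.76,-0.54,0.03,0,0,0.29]'

```text
time_s: 1.7
eef_pos: [0.294, 0.296, 0.2253]
eef_rot: [0.0, 0.363, 0.932, -0.0]
contact_force: [0.4, -0.4, 0.1]
width: 0.0302
grip_force: 0.0
```

>>> move_arm --rows '[-0.1,-0.05,0,0,0,0.04,-0.2,-0.1,0.01,0,0,0.08,-0.3,-0.16,0.01,0,0,0.12,-0.4,-0.21,0.02,0,0,0.15,-0.5,-0.26,0.02,0,0,0.19,-0.6,-0.31,0.03,0,0,0.23,-0.7,-0.37,0.03,0,0,0.27,-0.83,-0.43,0.03,0,0,0.29]'

```text
time_s: 2.5
eef_pos: [0.3259, 0.2086, 0.2222]
eef_rot: [-0.0, 0.43, 0.903, -0.0]
contact_force: [0.2, 0.2, -0.7]
width: 0.0301
grip_force: 0.0
```

>>> move_arm --rows '[-0.11,-0.04,0,0,0,0.04,-0.22,-0.08,0.01,0,0,0.08,-0.33,-0.12,0.01,0,0,0.12,-0.44,-0.16,0.02,0,0,0.15,-0.55,-0.2,0.02,0,0,0.19,-0.66,-0.24,0.03,0,0,0.23,-0.77,-0.28,0.03,0,0,0.27,-0.88,-0.31,0.03,0,0,0.29]'

```text
time_s: 3.3
eef_pos: [0.3575, 0.1207, 0.2193]
eef_rot: [0.0, 0.494, 0.87, 0.0]
contact_force: [0.0, 0.8, -0.2]
width: 0.0301
grip_force: 0.0
```

>>> move_arm --rows '[-0.12,-0.02,0,0,0,0.04,-0.24,-0.05,0.01,0,0,0.08,-0.36,-0.07,0.01,0,0,0.12,-0.48,-0.1,0.02,0,0,0.15,-0.6,-0.12,0.02,0,0,0.19,-0.72,-0.14,0.03,0,0,0.23,-0.84,-0.16,0.03,0,0,0.27,-0.92,-0.18,0.03,0,0,0.29]'

```text
time_s: 4.1
eef_pos: [0.3896, 0.0324, 0.2162]
eef_rot: [0.0, 0.556, 0.831, -0.0]
contact_force: [0.0, -0.4, 0.2]
width: 0.03
grip_force: 0.0
```

>>> move_arm --rows '[-0.12,-0.01,0,0,0,0.04,-0.24,-0.01,0.01,0,0,0.08,-0.36,-0.02,0.01,0,0,0.12,-0.48,-0.02,0.02,0,0,0.15,-0.6,-0.03,0.02,0,0,0.19,-0.72,-0.03,0.03,0,0,0.23,-0.84,-0.04,0.03,0,0,0.27,-0.93,-0.04,0.03,0,0,0.29]'

```text
time_s: 4.9
eef_pos: [0.4215, -0.055, 0.2132]
eef_rot: [-0.0, 0.615, 0.789, -0.0]
contact_force: [0.2, 0.5, -0.1]
width: 0.0299
grip_force: 0.0
```

>>> move_arm --rows '[-0.12,0.01,0,0,0,0.04,-0.24,0.02,0.01,0,0,0.08,-0.36,0.04,0.01,0,0,0.12,-0.48,0.05,0.02,0,0,0.15,-0.6,0.06,0.02,0,0,0.19,-0.72,0.07,0.03,0,0,0.23,-0.84,0.08,0.03,0,0,0.27,-0.93,0.09,0.03,0,0,0.29]'

```text
time_s: 5.7
eef_pos: [0.4531, -0.143, 0.2102]
eef_rot: [0.0, 0.67, 0.742, -0.0]
contact_force: [-0.1, -0.5, 0.2]
width: 0.0297
grip_force: 0.0
```

>>> move_arm --rows '[-0.12,0.03,0,0,0,0.04,-0.24,0.06,0.01,0,0,0.08,-0.36,0.09,0.01,0,0,0.12,-0.48,0.12,0.02,0,0,0.15,-0.6,0.15,0.02,0,0,0.19,-0.72,0.18,0.03,0,0,0.23,-0.84,0.2,0.03,0,0,0.27,-0.91,0.22,0.03,0,0,0.29]'

```text
time_s: 6.5
eef_pos: [0.4844, -0.2313, 0.2072]
eef_rot: [-0.0, 0.722, 0.692, -0.0]
contact_force: [-0.4, 0.5, 1.2]
width: 0.0296
grip_force: 0.0
```

>>> move_arm --rows '[-0.15,0.06,0,0,0,0.05,-0.3,0.12,0.01,0,0,0.1,-0.45,0.18,0.01,0,0,0.15,-0.6,0.24,0.02,0,0,0.2,-0.75,0.3,0.02,0,0,0.25,-0.87,0.35,0.03,0,0,0.29,-0.87,0.35,0.03,0,0,0.29,-0.87,0.35,0.03,0,0,0.29]'

```text
time_s: 7.3
eef_pos: [0.5154, -0.3186, 0.204]
eef_rot: [-0.0, 0.77, 0.638, -0.0]
contact_force: [0.1, 0.0, 0.0]
width: 0.0303
grip_force: 0.0
```

```bash
python3 - <<'E'
from h import *
plan(([.522,-.3155,.12],Rt(-9.8)),([.522,-.3155,.047],Rt(-9.8)))
E
```

```text
[0.04, 0.06, 0.84, -0.0, -0.0, -0.03] -> [ 0.522 -0.316  0.12 ]
[0.0, 0.0, 0.73, 0.0, 0.0, 0.0] -> [ 0.522 -0.316  0.047]
```

>>> move_arm --rows '[0.04,0.06,0.14,0,0,-0.03,0.04,0.06,0.28,0,0,-0.03,0.04,0.06,0.42,0,0,-0.03,0.04,0.06,0.56,0,0,-0.03,0.04,0.06,0.7,0,0,-0.03,0.04,0.06,0.84,0,0,-0.03,0.04,0.06,0.84,0,0,-0.03,0.04,0.06,0.84,0,0,-0.03]'

```text
time_s: 8.1
eef_pos: [0.5221, -0.3152, 0.1208]
eef_rot: [-0.0, 0.765, 0.644, 0.0]
contact_force: [0.8, -0.9, 0.6]
width: 0.0299
grip_force: 0.0
```

```bash
python3 - <<'E'
from h import *
c=shot("scene","pics/s1.png");t=shot("top","pics/t1.png")
a=cv2.imread("pics/s1.png")[120:260,95:275];b=cv2.imread("pics/t1.png")[170:270,290:400]
a=cv2.resize(a,None,fx=3.2,fy=3.2,interpolation=cv2.INTER_CUBIC);b=cv2.resize(b,None,fx=2,fy=2,interpolation=cv2.INTER_CUBIC)
o=np.zeros((448,796,3),np.uint8);o[:448,:576]=a;o[:200,576:796]=b
cv2.imwrite("pics/c1.png",np.clip(o*1.5,0,255).astype(np.uint8))
p,M=cur();print(p,M.as_matrix().round(3))
print(((proj(c,p)-[95,120])*3.2).round())
E
```

```text
[ 0.52244618 -0.31566628  0.12125256] [[ 0.17   0.985  0.001]
 [ 0.985 -0.17  -0.001]
 [-0.001  0.001 -1.   ]]
[204. 209.]
```

View pics/c1.png

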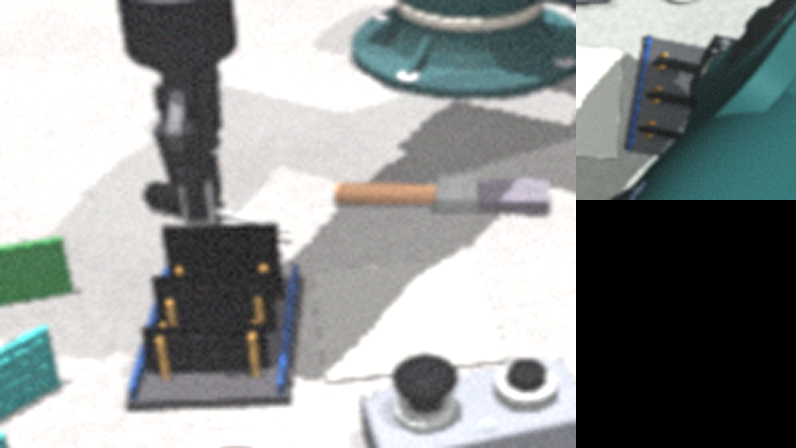

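The gripper stands above the rack with its tips at crop (200,215), and the TCP projects to (204,209), so the alignment agrees. I'm descending now.

>>> move_arm --rows '[0,0,0.08,0,0,0,0,0,0.16,0,0,0,0,0,0.24,0,0,0,0,0,0.32,0,0,0,0,0,0.4,0,0,0,0,0,0.48,0,0,0,0,0,0.5,0,0,0,0,0,0.5,0,0,0]'

```text
time_s: 9.0
eef_pos: [0.522, -0.3155, 0.0699]
eef_rot: [-0.0, 0.765, 0.644, -0.0]
contact_force: [-0.3, -0.0, 0.6]
width: 0.0298
grip_force: 0.0
```

>>> move_arm --rows '[0,0,0.05,0,0,0,0,0,0.1,0,0,0,0,0,0.15,0,0,0,0,0,0.2,0,0,0,0,0,0.23,0,0,0,0,0,0.23,0,0,0,0,0,0.23,0,0,0,0,0,0.23,0,0,0]'

```text
time_s: 9.8
eef_pos: [0.5222, -0.3157, 0.0475]
eef_rot: [0.0, 0.765, 0.644, 0.0]
contact_force: [0.4, 0.7, -1.4]
width: 0.03
grip_force: 0.0
```

>>> move_arm --rows '[0,0,0,0,0,0,0,0,0,0,0,0,0,0,0,0,0,0,0,0,0,0,0,0,0,0,0,0,0,0,0,0,0,0,0,0,0,0,0,0,0,0,0,0,0,0,0,0]' --fingers 1

```text
time_s: 10.6
eef_pos: [0.5224, -0.3158, 0.0475]
eef_rot: [0.0, 0.765, 0.644, 0.0]
contact_force: [2.8, 0.2, 5.7]
width: 0.0071
grip_force: 59.6
```

```bash
python3 - <<'E'
from h import *
p=[.5222,-.3157,.0475];A=Rt(-10);B=Rt(-10,-58,80)
print(B.as_matrix().round(2))
plan(([.5222,-.3157,.18],A),([.525,-.172,.11],B),([.525,-.172,.06],B),([.525,-.172,.028],B),start=(np.array(p),A))
E
```

```text
[[ 0.17  0.52  0.84]
 [ 0.98 -0.09 -0.15]
 [-0.    0.85 -0.53]]
[0.0, 0.0, -0.66, 0.0, 0.0, 0.0] -> [ 0.522 -0.316  0.114]
[0.0, 0.0, -0.66, 0.0, 0.0, 0.0] -> [ 0.522 -0.316  0.18 ]
[0.47, -0.07, 0.23, -0.67, -0.0, 0.0] -> [ 0.523 -0.268  0.157]
[0.47, -0.15, 0.2, -0.67, -0.0, -0.0] -> [ 0.524 -0.22   0.133]
[0.47, -0.2, 0.14, -0.67, 0.0, 0.0] -> [ 0.525 -0.172  0.11 ]
[0.0, -0.42, 0.26, 0.0, 0.0, 0.0] -> [ 0.525 -0.172  0.06 ]
[0.0, -0.27, 0.17, 0.0, 0.0, 0.0] -> [ 0.525 -0.172  0.028]
```

>>> move_arm --rows '[0,0,-0.05,0,0,0,0,0,-0.1,0,0,0,0,0,-0.17,0,0,0,0,0,-0.24,0,0,0,0,0,-0.32,0,0,0,0,0,-0.4,0,0,0,0,0,-0.48,0,0,0,0,0,-0.56,0,0,0]'

```text
time_s: 11.4
eef_pos: [0.5218, -0.3155, 0.1039]
eef_rot: [-0.0, 0.765, 0.644, -0.0]
contact_force: [-0.2, 0.4, -0.1]
width: 0.0071
grip_force: 58.7
```

>>> move_arm --rows '[0,0,-0.12,0,0,0,0,0,-0.24,0,0,0,0,0,-0.36,0,0,0,0,0,-0.48,0,0,0,0,0,-0.6,0,0,0,0,0,-0.7,0,0,0,0,0,-0.76,0,0,0,0,0,-0.76,0,0,0]'

```text
time_s: 12.2
eef_pos: [0.5224, -0.3158, 0.1801]
eef_rot: [0.001, 0.765, 0.644, 0.0]
contact_force: [-0.2, -0.0, -0.4]
width: 0.0072
grip_force: 58.7
```

>>> move_arm --rows '[0.06,-0.01,0.03,-0.08,0,0,0.12,-0.02,0.06,-0.17,0,0,0.18,-0.03,0.09,-0.25,0,0,0.24,-0.04,0.12,-0.34,0,0,0.3,-0.05,0.15,-0.43,0,0,0.36,-0.06,0.18,-0.52,0,0,0.42,-0.07,0.21,-0.6,0,0,0.47,-0.07,0.23,-0.67,0,0]'

```text
time_s: 13.0
eef_pos: [0.5226, -0.2675, 0.1556]
eef_rot: [0.128, 0.754, 0.635, 0.108]
contact_force: [0.6, 0.4, -0.0]
width: 0.0071
grip_force: 58.8
```

>>> move_arm --rows '[0.06,-0.02,0.03,-0.08,0,0,0.12,-0.04,0.05,-0.17,0,0,0.18,-0.06,0.08,-0.25,0,0,0.24,-0.08,0.1,-0.34,0,0,0.3,-0.1,0.13,-0.43,0,0,0.36,-0.12,0.16,-0.52,0,0,0.42,-0.13,0.18,-0.6,0,0,0.47,-0.15,0.2,-0.67,0,0]'

```text
time_s: 13.8
eef_pos: [0.5233, -0.2199, 0.1319]
eef_rot: [0.252, 0.722, 0.608, 0.212]
contact_force: [0.1, -0.5, -0.8]
width: 0.0073
grip_force: 58.8
```

>>> move_arm --rows '[0.07,-0.03,0.02,-0.1,0,0,0.14,-0.06,0.04,-0.2,0,0,0.21,-0.09,0.06,-0.3,0,0,0.28,-0.12,0.08,-0.4,0,0,0.35,-0.15,0.1,-0.5,0,0,0.42,-0.18,0.12,-0.6,0,0,0.47,-0.2,0.14,-0.67,0,0,0.47,-0.2,0.14,-0.67,0,0]'

```text
time_s: 14.6
eef_pos: [0.5461, -0.1874, 0.1334]
eef_rot: [0.351, 0.676, 0.573, 0.303]
contact_force: [0.5, 0.0, -1.3]
width: 0.0071
grip_force: 59.3
```

```bash
python3 - <<'E'
from h import *
p,M=cur();print(p,M.as_matrix().round(2),r.state()["joint_positions"].round(2))
shot("scene","pics/s2.png")
a=cv2.imread("pics/s2.png")[100:270,95:295]
cv2.imwrite("pics/c2.png",np.clip(cv2.resize(a,None,fx=3.5,fy=3.5,interpolation=cv2.INTER_CUBIC)*1.5,0,255).astype(np.uint8))
B=Rt(-10,-58,80)
plan(([.525,-.172,.06],B),([.525,-.172,.028],B))
E
```

```text
[ 0.54607307 -0.18743623  0.13338491] [[ 0.16  0.56  0.81]
 [ 0.99 -0.1  -0.13]
 [ 0.01  0.82 -0.57]] [-0.68  0.17 -1.18 -0.67  0.43  1.26]
[0.11, -0.73, 0.23, -0.1, -0.03, 0.0] -> [ 0.525 -0.172  0.06 ]
[0.0, -0.27, 0.17, 0.0, 0.0, 0.0] -> [ 0.525 -0.172  0.028]
```

View pics/c2.png

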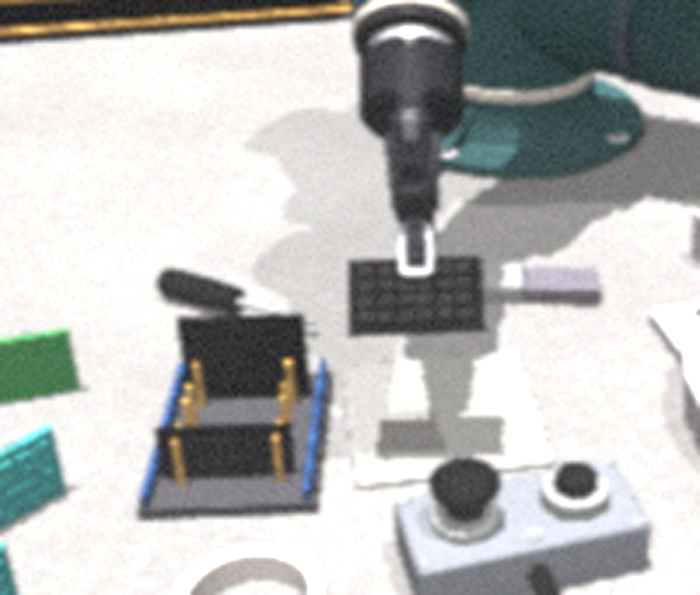

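The plate is held with its keys facing the camera at crop (415,295), and slot 0 of the rack is empty. Joint 3 is at its lower limit, so I'll lay the plate with less tilt and farther out on the mat.

```bash
python3 - <<'E'
from h import *
B=Rt(-10,-48,80)
plan(([.545,-.174,.08],B),([.545,-.174,.034],B))
E
```

```text
[0.13, -0.45, 0.28, 0.25, -0.03, 0.01] -> [ 0.545 -0.174  0.08 ]
[0.0, -0.34, 0.31, 0.0, 0.0, 0.0] -> [ 0.545 -0.174  0.034]
```

>>> move_arm --rows '[0.02,-0.06,0.04,0.04,0,0,0.04,-0.13,0.08,0.08,-0.01,0,0.06,-0.2,0.12,0.12,-0.01,0,0.08,-0.27,0.17,0.16,-0.02,0,0.1,-0.34,0.21,0.2,-0.02,0,0.12,-0.4,0.25,0.23,-0.03,0,0.13,-0.45,0.28,0.25,-0.03,0.01,0.13,-0.45,0.28,0.25,-0.03,0.01]'

```text
time_s: 15.45
eef_pos: [0.5454, -0.1736, 0.08]
eef_rot: [0.311, 0.7, 0.587, 0.263]
contact_force: [-0.5, -0.2, -0.6]
width: 0.0075
grip_force: 59.3
```

```bash
python3 - <<'E'
from h import *
p,M=cur();print(p,M.as_matrix().round(2),r.state()["joint_positions"].round(2))
plan(([.545,-.174,.034],Rt(-10,-48,80)))
plan(([.545,-.174,.032],Rt(-10,-53,80)))
E
```

```text
[ 0.54541308 -0.17358905  0.08003843] [[ 0.17  0.66  0.73]
 [ 0.98 -0.12 -0.13]
 [ 0.    0.74 -0.67]] [-0.61  0.24 -1.15 -0.61  0.32  1.27]
[-0.01, -0.34, 0.31, 0.0, -0.0, -0.0] -> [ 0.545 -0.174  0.034]
[-0.01, -0.36, 0.32, -0.17, -0.0, -0.0] -> [ 0.545 -0.174  0.032]
```

>>> move_arm --rows '[0,-0.05,0.05,0,0,0,0,-0.1,0.09,0,0,0,0,-0.15,0.14,0,0,0,0,-0.2,0.18,0,0,0,0,-0.25,0.23,0,0,0,0,-0.3,0.27,0,0,0,0,-0.34,0.31,0,0,0,0,-0.34,0.31,0,0,0]'

```text
time_s: 16.25
eef_pos: [0.5549, -0.1788, 0.0406]
eef_rot: [0.306, 0.702, 0.589, 0.26]
contact_force: [-0.2, 0.5, -0.1]
width: 0.0071
grip_force: 59.3
```

```bash
python3 - <<'E'
from h import *
p,M=cur();print(p,M.as_matrix().round(2),r.state()["joint_positions"].round(2),r.state()["contact_force"].round(1))
plan(([.545,-.174,.032],Rt(-10,-54,80)))
E
```

```text
[ 0.55494315 -0.17877372  0.04056833] [[ 0.17  0.67  0.73]
 [ 0.99 -0.12 -0.12]
 [ 0.    0.74 -0.68]] [-0.61  0.37 -1.18 -0.75  0.32  1.27] [-0.2  0.5 -0.1]
[0.03, -0.14, -0.02, -0.23, -0.01, -0.0] -> [ 0.545 -0.174  0.032]
```

```bash
python3 - <<'E'
from h import *
B=Rt(-10,-40,80)
plan(([.552,-.177,.037],B),([.552-.035*.633,-.173,.037+.035*.766],B))
E
```

```text
[0.01, -0.05, 0.0, 0.26, -0.01, -0.0] -> [ 0.552 -0.177  0.037]
[0.0, -0.0, -0.35, 0.0, 0.0, 0.0] -> [ 0.53  -0.173  0.064]
```

>>> move_arm --rows '[0,-0.01,0,0.04,0,0,0,-0.02,0,0.09,0,0,0,-0.03,0,0.14,0,0,0.01,-0.04,0,0.18,0,0,0.01,-0.05,0,0.22,0,0,0.01,-0.05,0,0.26,0,0,0.01,-0.05,0,0.26,0,0,0.01,-0.05,0,0.26,0,0]'

```text
time_s: 17.05
eef_pos: [0.5518, -0.1771, 0.0378]
eef_rot: [0.26, 0.72, 0.604, 0.222]
contact_force: [-0.1, 0.1, 0.3]
width: 0.007
grip_force: 59.3
```

```bash
python3 - <<'E'
from h import *
p,M=cur();s=r.state();print(p,M.as_matrix().round(2),s["joint_positions"].round(2),s["contact_force"].round(1))
E
```

```text
[ 0.55175659 -0.1770639   0.03777159] [[ 0.17  0.75  0.63]
 [ 0.99 -0.13 -0.11]
 [ 0.    0.64 -0.77]] [-0.58  0.3  -1.04 -0.42  0.26  1.25] [-0.1  0.1  0.3]
```

>>> move_arm --rows '[0,-0.01,0.01,0,0,0,0,-0.02,0.02,0,0,0,0,-0.02,0.02,0,0,0,0,-0.02,0.02,0,0,0,0,-0.02,0.02,0,0,0,0,-0.02,0.02,0,0,0,0,-0.02,0.02,0,0,0,0,-0.02,0.02,0,0,0]'

```text
time_s: 17.85
eef_pos: [0.5518, -0.177, 0.0352]
eef_rot: [0.261, 0.719, 0.604, 0.222]
contact_force: [-4.2, 2.2, 11.2]
width: 0.0071
grip_force: 61.6
```

>>> move_arm --rows '[0,0,0,0,0,0,0,0,0,0,0,0,0,0,0,0,0,0,0,0,0,0,0,0,0,0,0,0,0,0,0,0,0,0,0,0,0,0,0,0,0,0,0,0,0,0,0,0]' --fingers 0.4

```text
time_s: 18.65
eef_pos: [0.5514, -0.1771, 0.0347]
eef_rot: [0.26, 0.72, 0.604, 0.221]
contact_force: [-0.5, 0.1, 0.9]
width: 0.0257
grip_force: 0.1
```

>>> move_arm --rows '[0,0,-0.06,0,0,0,0,0,-0.12,0,0,0,0,0,-0.18,0,0,0,0,0,-0.25,0,0,0,0,0,-0.32,0,0,0,0,0,-0.4,0,0,0,0,0,-0.45,0,0,0,0,0,-0.5,0,0,0]'

```text
time_s: 19.45
eef_pos: [0.5195, -0.1717, 0.0736]
eef_rot: [0.26, 0.72, 0.604, 0.221]
contact_force: [-0.1, 0.1, -0.2]
width: 0.0255
grip_force: 0.0
```

```bash
python3 - <<'E'
from h import *
p,M=cur();s=r.state();print(p,M.as_matrix().round(2),s["joint_positions"].round(2),s["contact_force"].round(1))
A=Rt(-10)
plan(([.43,-.16,.2],A))
shot("scene","pics/s3.png");shot("top","pics/t3.png")
a=cv2.imread("pics/s3.png")[130:270,115:295];b=cv2.imread("pics/t3.png")[150:270,240:380]
a=cv2.resize(a,None,fx=2.5,fy=2.5,interpolation=cv2.INTER_CUBIC);b=cv2.resize(b,None,fx=2.5,fy=2.5,interpolation=cv2.INTER_CUBIC)
o=np.zeros((350,800,3),np.uint8);o[:,:450]=a;o[:300,450:]=b
cv2.imwrite("pics/c3.png",np.clip(o*1.4,0,255).astype(np.uint8))
E
```

```text
[ 0.51949512 -0.17174423  0.0735879 ] [[ 0.17  0.75  0.63]
 [ 0.99 -0.13 -0.11]
 [ 0.    0.64 -0.77]] [-0.62  0.17 -1.05 -0.29  0.28  1.22] [-0.1  0.1 -0.2]
[-0.02, 0.06, -0.77, 0.7, -0.0, 0.0] -> [ 0.475 -0.166  0.137]
[-0.02, -0.21, -0.75, 0.7, -0.0, 0.0] -> [ 0.43 -0.16  0.2 ]
```

View pics/c3.png

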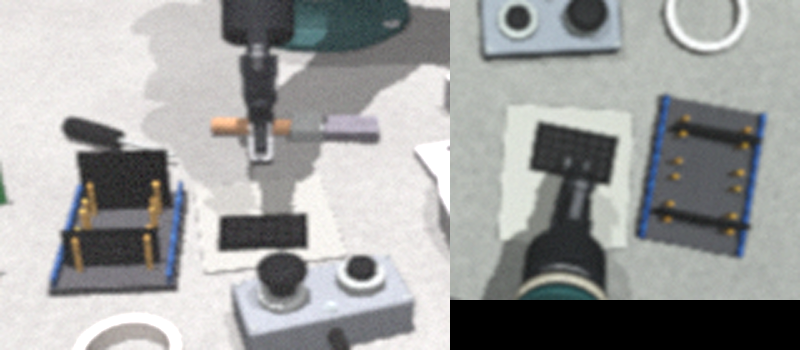

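>>> move_arm --rows '[0,0.01,-0.1,0.09,0,0,0,0.02,-0.2,0.18,0,0,0,0.03,-0.3,0.27,0,0,-0.01,0.04,-0.4,0.36,0,0,-0.01,0.04,-0.5,0.45,0,0,-0.02,0.05,-0.6,0.54,0,0,-0.02,0.06,-0.7,0.63,0,0,-0.02,0.06,-0.77,0.7,0,0]' --fingers -1

```text
time_s: 20.35
eef_pos: [0.4753, -0.1664, 0.1366]
eef_rot: [0.13, 0.754, 0.634, 0.112]
contact_force: [0.8, 0.4, 0.8]
width: 0.085
grip_force: 0.0
```

>>> move_arm --rows '[0,-0.02,-0.1,0.09,0,0,0,-0.05,-0.2,0.18,0,0,0,-0.07,-0.3,0.27,0,0,-0.01,-0.1,-0.4,0.36,0,0,-0.01,-0.13,-0.5,0.45,0,0,-0.02,-0.16,-0.6,0.54,0,0,-0.02,-0.19,-0.7,0.63,0,0,-0.02,-0.21,-0.75,0.7,0,0]'

```text
time_s: 21.15
eef_pos: [0.4303, -0.1609, 0.1997]
eef_rot: [-0.003, 0.765, 0.644, 0.0]
contact_force: [-0.1, 0.8, -0.1]
width: 0.0853
grip_force: 0.0
```

```bash
python3 - <<'E'
from h import *
c=shot("top","pics/t4.png");p,M=cur();print(p,M.as_matrix().round(2))
g=cv2.cvtColor(c["image"],cv2.COLOR_RGB2GRAY)
def meas(mask,z):
    n,l,st,ce=cv2.connectedComponentsWithStats(mask.astype(np.uint8))
    for i in range(1,n):
        if st[i,4]>250: 
            Q=np.argwhere(l==i)[:,::-1].astype(np.float32);(cx,cy),wh,an=cv2.minAreaRect(Q)
            b=np.array([pt(c,*q,z)[:2] for q in cv2.boxPoints(((cx,cy),wh,an))])
            print(st[i],"centroid",ce[i].round(1),pt(c,*ce[i],z).round(4),"rect",pt(c,cx,cy,z).round(4),np.linalg.norm(b[0]-b[1]).round(4),np.linalg.norm(b[1]-b[2]).round(4),"edge az",np.degrees(np.arctan2(*(b[1]-b[0])[::-1])).round(1))
m=np.zeros(g.shape,bool);m[190:250,262:312]=g[190:250,262:312]<70
meas(m,.010)
a=cv2.resize(cv2.imread("pics/t4.png")[150:270,240:380],None,fx=4,fy=4,interpolation=cv2.INTER_CUBIC);cv2.imwrite("pics/c4.png",a)
E
```

```text
[ 0.43046181 -0.16103768  0.19980318] [[ 0.17  0.99 -0.01]
 [ 0.99 -0.17  0.01]
 [ 0.   -0.01 -1.  ]]
[ 271  199   41   51 1517] centroid [293.7 225.8] [ 0.503  -0.1902  0.01  ] rect [ 0.5078 -0.1829  0.01  ] 0.1093 0.1354 edge az -88.6
```

View pics/c4.png

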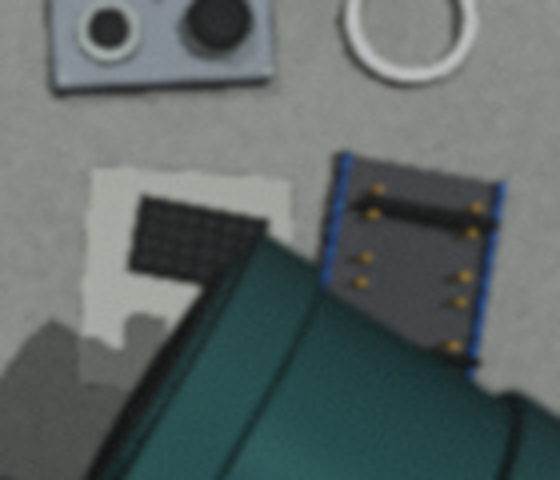

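The keypad lies flat on the mat with its keys up, top-left corner at crop (144,197) and top-right at (268,219). The arm hides its lower right corner, so I'll fit a 90×54 mm rectangle to the visible edges.

```bash
cat >> h.py <<'E'
from scipy.optimize import minimize
def rectfit(g,c,x0,z,valid,dims=(.054,.090),bg=None):
    """x0=[x,y,yaw]; dark rectangle, returns best pose; valid = weight mask"""
    H,W=g.shape;K=4
    def cost(q,full=False):
        ca,sa=np.cos(q[2]),np.sin(q[2]);P=[]
        for a,b in((1,1),(1,-1),(-1,-1),(-1,1)):
            dx,dy=a*dims[0]/2,b*dims[1]/2;P.append(proj(c,[q[0]+dx*ca-dy*sa,q[1]+dx*sa+dy*ca,z]))
        P=np.array(P);m=np.zeros((H,W),np.float32)
        lo=(P.min(0)-10).astype(int);hi=(P.max(0)+10).astype(int);w,h=hi-lo
        s=np.zeros((h*8,w*8),np.uint8);cv2.fillPoly(s,[(((P-lo+.5)*8-.5)*16).round().astype(int)],255,shift=4)
        s=cv2.GaussianBlur(cv2.resize(s,(w,h),interpolation=cv2.INTER_AREA).astype(np.float32)/255,(0,0),.7)
        G=g[lo[1]:hi[1],lo[0]:hi[0]];V=valid[lo[1]:hi[1],lo[0]:hi[0]].astype(bool)
        A=np.c_[s[V],np.ones(V.sum())];co,*_=np.linalg.lstsq(A,G[V],rcond=None);return ((A@co-G[V])**2).mean()
    sim=np.array([x0]+[np.array(x0)+d for d in np.diag([.004,.004,.05])])
    o=minimize(cost,x0,method="Nelder-Mead",options=dict(initial_simplex=sim,xatol=1e-5,fatol=1e-3));return o.x,o.fun
E
python3 - <<'E'
from h import *
g=cv2.cvtColor(cv2.imread("pics/t4.png"),cv2.COLOR_BGR2GRAY).astype(np.float32)
v=np.zeros(g.shape,bool);v[192:226,266:311]=1
poly=np.array([(262,222),(190,300),(100,330),(100,480),(560,480),(560,200),(280,215)])
m=np.zeros(g.shape,np.uint8);cv2.fillPoly(m,[(poly/4+[240,150]).astype(np.int32)],1);m=cv2.dilate(m,np.ones((3,3)))
v&=m==0
for z in(.009,.0115):print(z,rectfit(g,T,[.545,-.173,-.17],z,v))
# start pictures: loaded panels + check, nest
g0=cv2.cvtColor(cv2.imread("pics/top0.png"),cv2.COLOR_BGR2GRAY).astype(np.float32);V=np.ones(g.shape,bool)
for n,x0 in(("l1",(.586,.272,.08)),("l2",(.7055,.169,.08)),("l3",(.603,.05,.08))):
    d=(.054,.09) if n=="l2" else (.09,.054)
    print(n,rectfit(g0,T,x0,.0675,V,d))
E
```

```text
0.009 (array([ 0.5436347 , -0.1770783 , -0.16642047]), np.float64(46.70443614027558))
0.0115 (array([ 0.54304531, -0.177459  , -0.17631351]), np.float64(43.425306577806694))
l1 (array([0.5844824 , 0.27188899, 0.06579992]), np.float64(929.8352726283714))
l2 (array([0.70518716, 0.16924741, 0.06550911]), np.float64(210.86413676682469))
l3 (array([0.60304977, 0.05051066, 0.06212058]), np.float64(183.11523570723475))
```

```bash
python3 - <<'E'
from h import *
A=Rt(-9.8);p=[.5434,-.1772]
plan((p+[.13],A),(p+[.04],A),(p+[.001],A))
E
```

```text
[0.02, 0.57, 0.35, -0.01, -0.0, -0.0] -> [ 0.487 -0.169  0.165]
[0.02, 0.57, 0.35, -0.01, -0.0, -0.0] -> [ 0.543 -0.177  0.13 ]
[0.0, 0.0, 0.9, 0.0, 0.0, 0.0] -> [ 0.543 -0.177  0.04 ]
[0.0, 0.0, 0.39, 0.0, 0.0, 0.0] -> [ 0.543 -0.177  0.001]
```

>>> move_arm --rows '[0,0.12,0.05,0,0,0,0.01,0.24,0.1,0,0,0,0.01,0.37,0.15,0,0,0,0.02,0.5,0.2,0,0,0,0.02,0.63,0.26,0,0,0,0.03,0.76,0.32,0,0,0,0.03,0.88,0.36,0,0,0,0.03,0.95,0.4,-0.01,0,0]'

```text
time_s: 22.0
eef_pos: [0.5255, -0.1741, 0.1584]
eef_rot: [-0.001, 0.765, 0.644, 0.002]
contact_force: [-0.3, -0.3, 1.0]
width: 0.0857
grip_force: 0.0
```

>>> move_arm --rows '[0,0.05,0.12,0,0,0,0.01,0.1,0.25,0,0,0,0.01,0.15,0.4,0,0,0,0.01,0.19,0.55,0,0,0,0.01,0.19,0.7,0,0,0,0.01,0.19,0.85,0,0,0,0.01,0.19,0.9,0,0,0,0.01,0.19,0.9,0,0,0]'

```text
time_s: 22.8
eef_pos: [0.5428, -0.1755, 0.0682]
eef_rot: [-0.001, 0.765, 0.644, 0.002]
contact_force: [-0.3, 0.2, -0.6]
width: 0.0855
grip_force: 0.0
```

```bash
python3 - <<'E'
from h import *
p,M=cur();print(p,M.as_matrix().round(3))
plan(([.5434,-.1772,.001],Rt(-9.8)))
E
```

```text
[ 0.54278951 -0.17552467  0.06824177] [[ 0.172  0.985  0.001]
 [ 0.985 -0.172  0.005]
 [ 0.005  0.001 -1.   ]]
[-0.02, 0.01, 0.67, 0.0, -0.01, -0.0] -> [ 0.543 -0.177  0.001]
```

>>> move_arm --rows '[-0.02,0.01,0.09,0,-0.01,0,-0.02,0.01,0.18,0,-0.01,0,-0.02,0.01,0.28,0,-0.01,0,-0.02,0.01,0.38,0,-0.01,0,-0.02,0.01,0.48,0,-0.01,0,-0.02,0.01,0.57,0,-0.01,0,-0.02,0.01,0.64,0,-0.01,0,-0.02,0.01,0.67,0,-0.01,0]'

```text
time_s: 23.6
eef_pos: [0.5439, -0.1775, 0.0012]
eef_rot: [0.001, 0.765, 0.644, 0.0]
contact_force: [0.6, -0.2, 0.2]
width: 0.0855
grip_force: 0.0
```

>>> move_arm --rows '[0,0,0,0,0,0,0,0,0,0,0,0,0,0,0,0,0,0,0,0,0,0,0,0,0,0,0,0,0,0,0,0,0,0,0,0,0,0,0,0,0,0,0,0,0,0,0,0]' --fingers 1

```text
time_s: 24.4
eef_pos: [0.5444, -0.1778, 0.003]
eef_rot: [0.002, 0.765, 0.644, 0.001]
contact_force: [-1.9, 1.3, 9.1]
width: 0.0517
grip_force: 60.8
```

```bash
python3 - <<'E'
from h import *
p,M=cur()
plan(([.5436,-.1775,.09],Rt(-9.8)),([.5436,-.1775,.16],Rt(-9.8)),([.4832,.1518,.16],Rt(4.5)),start=(np.array([.5436,-.1775,.001]),Rt(-9.8)))
E
```

```text
[0.0, 0.0, -0.89, 0.0, 0.0, 0.0] -> [ 0.544 -0.178  0.09 ]
[0.0, 0.0, -0.7, 0.0, 0.0, 0.0] -> [ 0.544 -0.178  0.16 ]
[0.79, -0.29, 0.0, 0.0, 0.0, -0.12] -> [ 0.528 -0.095  0.16 ]
[0.8, -0.24, 0.0, 0.0, 0.0, -0.12] -> [ 0.513 -0.013  0.16 ]
[0.82, -0.19, 0.0, 0.0, 0.0, -0.12] -> [0.498 0.069 0.16 ]
[0.83, -0.14, 0.0, 0.0, 0.0, -0.12] -> [0.483 0.152 0.16 ]
```

>>> move_arm --rows '[0,0,-0.05,0,0,0,0,0,-0.1,0,0,0,0,0,-0.2,0,0,0,0,0,-0.3,0,0,0,0,0,-0.45,0,0,0,0,0,-0.6,0,0,0,0,0,-0.75,0,0,0,0,0,-0.9,0,0,0]'

```text
time_s: 25.2
eef_pos: [0.5441, -0.1777, 0.0936]
eef_rot: [0.001, 0.765, 0.644, 0.001]
contact_force: [0.7, -0.2, -0.5]
width: 0.0511
grip_force: 62.4
```

>>> move_arm --rows '[0,0,-0.08,0,0,0,0,0,-0.16,0,0,0,0.01,0,-0.25,0,0,0,0.05,-0.02,-0.35,0,0,0,0.12,-0.05,-0.45,0,0,-0.01,0.2,-0.08,-0.55,0,0,-0.03,0.3,-0.11,-0.63,0,0,-0.04,0.4,-0.15,-0.7,0,0,-0.06]'

```text
time_s: 26.0
eef_pos: [0.5359, -0.1345, 0.1628]
eef_rot: [0.001, 0.755, 0.655, 0.0]
contact_force: [-0.3, -0.6, -0.3]
width: 0.0513
grip_force: 62.4
```

>>> move_arm --rows '[0.12,-0.04,0,0,0,-0.02,0.24,-0.08,0,0,0,-0.04,0.36,-0.12,0,0,0,-0.05,0.48,-0.16,0,0,0,-0.07,0.6,-0.2,0,0,0,-0.09,0.72,-0.23,0,0,0,-0.11,0.84,-0.26,0,0,0,-0.13,0.96,-0.3,0,0,0,-0.14]'

```text
time_s: 26.8
eef_pos: [0.5199, -0.0353, 0.1619]
eef_rot: [0.001, 0.732, 0.681, 0.0]
contact_force: [-0.5, 0.5, -0.6]
width: 0.0512
grip_force: 62.4
```

>>> move_arm --rows '[0.12,-0.03,0,0,0,-0.02,0.24,-0.06,0,0,0,-0.04,0.36,-0.09,0,0,0,-0.05,0.48,-0.12,0,0,0,-0.07,0.6,-0.14,0,0,0,-0.09,0.72,-0.17,0,0,0,-0.11,0.84,-0.2,0,0,0,-0.13,0.96,-0.22,0,0,0,-0.14]'

```text
time_s: 27.6
eef_pos: [0.5047, 0.0621, 0.1618]
eef_rot: [0.001, 0.708, 0.707, 0.0]
contact_force: [-0.5, -0.1, -0.6]
width: 0.0513
grip_force: 62.4
```

```bash
python3 - <<'E'
from h import *
print(cur()[0])
plan(([.4832,.1518,.16],Rt(4.5)))
E
```

```text
[0.50465092 0.0620788  0.16178691]
[0.9, -0.22, 0.02, 0.0, 0.0, -0.16] -> [0.483 0.152 0.16 ]
```

>>> move_arm --rows '[0.12,-0.03,0,0,0,-0.02,0.25,-0.06,0,0,0,-0.04,0.4,-0.1,0,0,0,-0.07,0.55,-0.14,0,0,0,-0.1,0.7,-0.17,0.01,0,0,-0.13,0.82,-0.2,0.02,0,0,-0.15,0.9,-0.22,0.02,0,0,-0.16,0.9,-0.22,0.02,0,0,-0.16]'

```text
time_s: 28.4
eef_pos: [0.4828, 0.152, 0.1596]
eef_rot: [0.001, 0.679, 0.734, 0.0]
contact_force: [-0.2, 0.3, -0.2]
width: 0.0513
grip_force: 62.4
```

>>> move_arm --rows '[0,0,0.1,0,0,0,0,0,0.2,0,0,0,0,0,0.3,0,0,0,0,0,0.4,0,0,0,0,0,0.5,0,0,0,0,0,0.6,0,0,0,0,0,0.68,0,0,0,0,0,0.7,0,0,0]'

```text
time_s: 29.2
eef_pos: [0.4828, 0.151, 0.0886]
eef_rot: [0.001, 0.679, 0.734, -0.0]
contact_force: [-0.5, 0.1, 0.3]
width: 0.0512
grip_force: 62.5
```

```bash
python3 - <<'E'
from h import *
c=shot("scene","pics/s5.png");t=shot("top","pics/t5.png")
p,M=cur();print(p,M.as_matrix().round(3))
a=cv2.imread("pics/s5.png")[140:240,280:430];b=cv2.imread("pics/t5.png")[195:265,125:225]
a=cv2.resize(a,None,fx=5,fy=3.5,interpolation=cv2.INTER_CUBIC) if 0 else cv2.resize(a,None,fx=3.3,fy=3.3,interpolation=cv2.INTER_CUBIC)
b=cv2.resize(b,None,fx=3,fy=3,interpolation=cv2.INTER_CUBIC)
o=np.zeros((330,800,3),np.uint8);o[:a.shape[0],:a.shape[1]]=a;o[:210,500:800]=b
cv2.imwrite("pics/c5.png",np.clip(o*1.3,0,255).astype(np.uint8))
n=np.array([.4832,.1518]);ang=np.radians(4.5);ex=np.array([np.cos(ang),np.sin(ang)]);ey=np.array([-ex[1],ex[0]])
for nm,(dx,dy) in dict(fl=(.0315,.032),fr=(.0315,-.032),l=(0,.0495),rr=(0,-.0495)).items():
    X=np.r_[n+ex*dx+ey*dy,.067];print(nm,((proj(S,X)-[280,140])*3.3).round(),((proj(T,X)-[125,195])*3).round()+[500,0])
q=p.copy();q[2]+=.008
for dx,dy in((.027,.045),(.027,-.045),(-.027,.045),(-.027,-.045)):
    X=np.r_[q[:2]+ex*dx+ey*dy,q[2]];print("corner",((proj(S,X)-[280,140])*3.3).round(),((proj(T,X)-[125,195])*3).round()+[500,0])
E
```

```text
[0.48315629 0.15104489 0.08939965] [[-0.078  0.997  0.001]
 [ 0.997  0.078 -0.001]
 [-0.001  0.001 -1.   ]]
fl [228. 131.] [577.  69.]
fr [159. 143.] [650.  65.]
l [227. 111.] [557. 107.]
rr [122. 128.] [672. 101.]
corner [244.  94.] [553.  74.]
corner [145. 110.] [660.  68.]
corner [211.  66.] [554. 138.]
corner [115.  80.] [662. 133.]
```

View pics/c5.png

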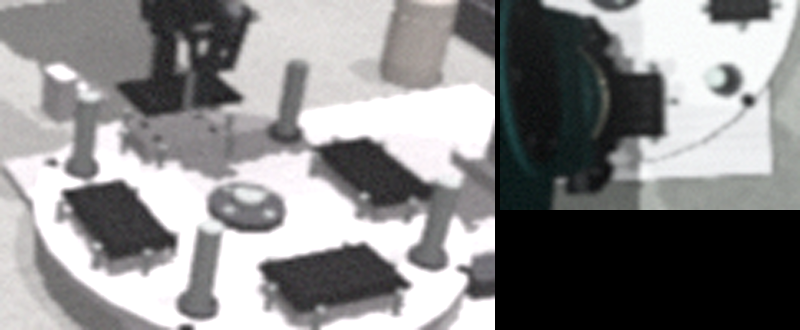

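The top crop shows pin rr at (674,101), predicted (672,101), and the panel's right end at x≈661. The scene crop shows the panel centred over the nest. I'll fit the panel's visible end numerically as a check.

```bash
python3 - <<'E'
from h import *
p,M=cur();y=M.as_matrix()[:,1];print("yaw",np.degrees(np.arctan2(y[1],y[0])))
g=cv2.cvtColor(cv2.imread("pics/t5.png"),cv2.COLOR_BGR2GRAY).astype(np.float32)
print(g[214:246,162:188:1][::2].astype(int))
for z in(p[2]+.007,):
  for c0 in(166,169):
    v=np.zeros(g.shape,bool);v[213:246,c0:182]=1
    print(rectfit(g,T,[p[0],p[1],.078],z,v))
g0=cv2.cvtColor(cv2.imread("pics/top0.png"),cv2.COLOR_BGR2GRAY).astype(np.float32)
for n,(u,v) in dict(a=(204,319),b=(291,314),l=(181,362),r=(317,355),e=(206,405),f=(294,401)).items():
    U,V=95+u/3.6,130+v/3.6
    for nm,G in(("t0",g0),("t5",g)):
        i,j=int(round(V)),int(round(U));w=G[i-3:i+4,j-3:j+4];d=np.clip(np.median(w)-w-8,0,None);yy,xx=np.mgrid[i-3:i+4,j-3:j+4]
        if d.sum()>20: print(n,nm,pt(T,(d*xx).sum()/d.sum(),(d*yy).sum()/d.sum(),.064).round(4),d.sum().round())
E
```

```text
yaw 4.454705434175128
[[ 54  73  91  98 110 122 127 151 168 178 181 187 185 180 181 186 189 189
  187 184 185 191 193 193 195 192]
 [ 36  59  83  91  95  93 104 136 167 178 174 163 143 123 126 147 170 178
  179 178 179 183 190 192 193 192]
 [ 28  40  51  66  82  83  92 121 149 159 158 153 128 100  94 112 144 167
  175 177 179 185 191 193 193 194]
 [ 20  26  23  23  29  30  33  33  37  42  40  41  41  37  34  43  77 125
  167 181 189 193 194 192 194 192]
 [ 22  22  24  22  25  25  31  31  31  32  32  34  39  36  33  37  57  95
  146 180 189 185 185 187 190 194]
 [ 21  21  22  25  27  27  28  30  32  28  32  33  32  32  34  32  51  86
  137 172 182 180 180 181 186 190]
 [ 21  22  21  22  23  23  24  29  32  31  33  33  31  34  28  29  47  87
  138 170 177 179 181 184 188 191]
 [ 22  19  21  21  23  22  25  29  29  29  33  37  37  33  31  30  44  79
  117 137 122 121 151 179 187 191]
 [ 24  19  20  24  22  22  21  24  27  28  29  35  37  33  28  33  45  87
  133 163 168 168 172 181 185 186]
 [ 21  16  22  20  19  26  24  27  29  29  31  32  37  34  26  28  44  84
  139 174 185 183 183 1
[... 429 characters left out ...]
5 185 184 186 185]
 [ 22  31  48  69  83  94  95  97 104 138 169 176 163 143 127 140 165 176
  179 179 180 180 181 181 181 180]
 [ 23  44  75  96 102  95  94  94 102 131 162 176 180 178 179 181 179 179
  183 181 179 178 171 168 165 158]]
(array([0.48115987, 0.15042707, 0.07095347]), np.float64(412.12822097584626))
(array([0.48067761, 0.15018201, 0.08242242]), np.float64(256.6156591190322))
a t0 [0.5123 0.1856 0.064 ] 286.0
b t0 [0.517  0.1217 0.064 ] 291.0
b t5 [0.5107 0.1217 0.064 ] 1078.0
l t0 [0.4806 0.2    0.064 ] 323.0
r t0 [0.4874 0.103  0.064 ] 286.0
r t5 [0.4869 0.1057 0.064 ] 505.0
e t0 [0.4501 0.1805 0.064 ] 387.0
f t0 [0.4544 0.1173 0.064 ] 303.0
f t5 [0.4599 0.1174 0.064 ] 1458.0
```

```bash
python3 - <<'E'
from h import *
p,M=cur()
g=cv2.cvtColor(cv2.imread("pics/t5.png"),cv2.COLOR_BGR2GRAY).astype(np.float32)
print(g[214:224,169:182].astype(int));print(g[236:246,169:182].astype(int))
ey=np.array([-.078,.997]);ex=np.array([.997,.078])
for z in(.096,):
  for dy in(-.045,):
    for dx in(.027,0,-.027): print(proj(T,np.r_[p[:2]+ex*dx+ey*dy,z]))
for col in (171,172):
  for dx in(.027,-.027):
    # row where model edge crosses this col
    a=proj(T,np.r_[p[:2]+ex*dx-ey*.045,.096]);b=proj(T,np.r_[p[:2]+ex*dx+ey*.045,.096]);f=(col-a[0])/(b[0]-a[0]);print(col,dx,(a+f*(b-a))[1])
E
```

```text
[[151 168 178 181 187 185 180 181 186 189 189 187 184]
 [136 167 179 178 175 166 155 162 173 182 183 180 179]
 [136 167 178 174 163 143 123 126 147 170 178 179 178]
 [136 168 178 175 162 137 108  99 130 163 176 177 178]
 [121 149 159 158 153 128 100  94 112 144 167 175 177]
 [ 75  92  96  99  95  83  69  62  78 109 148 173 180]
 [ 33  37  42  40  41  41  37  34  43  77 125 167 181]
 [ 28  25  28  28  29  34  35  34  33  62 109 152 184]
 [ 31  31  32  32  34  39  36  33  37  57  95 146 180]
 [ 35  32  31  33  38  37  37  32  37  54  93 141 176]]
[[ 25  30  29  35  35  36  31  26  26  40  84 140 174]
 [ 27  31  30  33  33  30  30  27  27  38  82 136 172]
 [ 20  25  28  25  24  29  27  26  24  37  77 130 166]
 [ 27  30  36  37  39  34  31  26  32  51  79 122 158]
 [ 51  61  78  92  92  83  69  60  66  92 120 144 170]
 [ 86  94 123 153 151 138 116  96 108 141 162 173 180]
 [ 97 104 138 169 176 163 143 127 140 165 176 179 179]
 [ 95 105 139 167 176 175 167 162 167 178 178 179 178]
 [ 94 102 131 162 176 180 178 179 181 179 179 183 181]
 [ 96  96 116 150 174 182 181 180 182 181 180 181 175]]
[178.40550172 217.66252885]
[178.75286932 228.40221915]
[179.10228986 239.20538107]
171 0.027 218.0517235356363
171 -0.027 239.62808184136924
172 0.027 217.9991687330814
172 -0.027 239.5759113092164
```

>>> move_arm --rows '[0.01,0.01,0,0,0,0,0.01,0.02,0,0,0,0,0.01,0.02,0.05,0,0,0,0.01,0.02,0.1,0,0,0,0.01,0.02,0.15,0,0,0,0.01,0.02,0.2,0,0,0,0.01,0.02,0.22,0,0,0,0.01,0.02,0.22,0,0,0]'

```text
time_s: 30.1
eef_pos: [0.485, 0.1521, 0.0673]
eef_rot: [0.001, 0.679, 0.734, 0.0]
contact_force: [0.2, 0.2, -0.5]
width: 0.0511
grip_force: 62.5
```

>>> move_arm --rows '[0,0,0.01,0,0,0,0,0,0.02,0,0,0,0,0,0.03,0,0,0,0,0,0.04,0,0,0,0,0,0.05,0,0,0,0,0,0.05,0,0,0,0,0,0.05,0,0,0,0,0,0.05,0,0,0]'

```text
time_s: 30.9
eef_pos: [0.4852, 0.1522, 0.0627]
eef_rot: [0.001, 0.679, 0.734, 0.0]
contact_force: [-0.3, -0.4, 0.1]
width: 0.0515
grip_force: 62.5
```

>>> move_arm --rows '[0,0,0.01,0,0,0,0,0,0.02,0,0,0,0,0,0.03,0,0,0,0,0,0.04,0,0,0,0,0,0.04,0,0,0,0,0,0.04,0,0,0,0,0,0.04,0,0,0,0,0,0.04,0,0,0]'

```text
time_s: 31.7
eef_pos: [0.4852, 0.1522, 0.059]
eef_rot: [0.001, 0.679, 0.734, 0.0]
contact_force: [-3.5, -0.8, 9.7]
width: 0.0512
grip_force: 63.7
```

>>> move_arm --rows '[0,0,0,0,0,0,0,0,0,0,0,0,0,0,0,0,0,0,0,0,0,0,0,0,0,0,0,0,0,0,0,0,0,0,0,0,0,0,0,0,0,0,0,0,0,0,0,0]' --fingers -0.7

```text
time_s: 32.5
eef_pos: [0.4852, 0.1522, 0.0586]
eef_rot: [0.001, 0.679, 0.734, 0.0]
contact_force: [0.6, 0.5, -0.6]
width: 0.0729
grip_force: 0.0
```

>>> move_arm --rows '[0,0,-0.05,0,0,0,0,0,-0.12,0,0,0,0,0,-0.24,0,0,0,0,0,-0.38,0,0,0,0,0,-0.52,0,0,0,0,0,-0.68,0,0,0,0,0,-0.84,0,0,0,0,0,-1,0,0,0]'

```text
time_s: 33.3
eef_pos: [0.485, 0.1523, 0.16]
eef_rot: [0.001, 0.679, 0.734, 0.0]
contact_force: [0.3, 0.2, -0.1]
width: 0.0724
grip_force: 0.0
```

```bash
cat >> h.py <<'E'
C=np.array([.5968,.162])
def arc(az,z,off=0):
    a=np.radians(az);return ([*(C+.135*np.array([np.cos(a),np.sin(a)])),z],Rt(az+90))
E
python3 - <<'E'
from h import *
plan(([.56,.07,.16],Rt(25)),arc(-40.3,.16),arc(-40.3,.085),*[arc(-40.3-22.5*i,.085) for i in(1,2,3,4)])
E
```

```text
[-0.88, 0.68, 0.0, 0.0, 0.0, -0.72] -> [0.56 0.07 0.16]
[-0.27, 0.64, 0.0, 0.0, 0.0, -0.43] -> [0.63  0.072 0.16 ]
[-0.41, 0.57, 0.0, 0.0, 0.0, -0.43] -> [0.7   0.075 0.16 ]
[0.0, 0.0, 0.75, 0.0, 0.0, 0.0] -> [0.7   0.075 0.085]
[0.1, -0.52, 0.0, 0.0, 0.0, 0.79] -> [0.659 0.042 0.085]
[0.1, -0.52, 0.0, 0.0, 0.0, 0.79] -> [0.608 0.027 0.085]
[0.1, -0.52, 0.0, 0.0, 0.0, 0.79] -> [0.556 0.033 0.085]
[0.1, -0.52, 0.0, 0.0, 0.0, 0.79] -> [0.509 0.059 0.085]
```

>>> move_arm --rows '[-0.11,0.08,0,0,0,-0.09,-0.22,0.17,0,0,0,-0.18,-0.33,0.26,0,0,0,-0.27,-0.44,0.34,0,0,0,-0.36,-0.55,0.43,0,0,0,-0.45,-0.66,0.51,0,0,0,-0.54,-0.77,0.6,0,0,0,-0.63,-0.88,0.68,0,0,0,-0.72]' --fingers 0.15

```text
time_s: 34.1
eef_pos: [0.5601, 0.0694, 0.1595]
eef_rot: [0.001, 0.536, 0.844, 0.0]
contact_force: [-0.5, -0.3, -0.4]
width: 0.0362
grip_force: 0.0
```

>>> move_arm --rows '[-0.03,0.08,0,0,0,-0.05,-0.07,0.16,0,0,0,-0.11,-0.1,0.24,0,0,0,-0.16,-0.13,0.32,0,0,0,-0.21,-0.17,0.4,0,0,0,-0.27,-0.2,0.48,0,0,0,-0.32,-0.23,0.56,0,0,0,-0.37,-0.27,0.64,0,0,0,-0.43]'

```text
time_s: 34.9
eef_pos: [0.6297, 0.0728, 0.159]
eef_rot: [0.001, 0.442, 0.897, -0.0]
contact_force: [0.1, 0.1, -0.6]
width: 0.0364
grip_force: 0.0
```

>>> move_arm --rows '[-0.07,0.1,0,0,0,-0.07,-0.14,0.19,0,0,0,-0.14,-0.21,0.29,0,0,0,-0.22,-0.28,0.39,0,0,0,-0.29,-0.35,0.49,0,0,0,-0.36,-0.41,0.57,0,0,0,-0.43,-0.41,0.57,0,0,0,-0.43,-0.41,0.57,0,0,0,-0.43]'

```text
time_s: 35.7
eef_pos: [0.6992, 0.0747, 0.1589]
eef_rot: [0.001, 0.345, 0.939, -0.0]
contact_force: [0.1, -0.9, -0.0]
width: 0.0363
grip_force: 0.0
```

```bash
python3 - <<'E'
from h import *
s=r.state();print(s["joint_positions"].round(2),s["width"])
plan(arc(-40.3,.16));plan(arc(-40.3,.085))
c=shot("scene","pics/s6.png");shot("top","pics/t6.png")
g=cv2.cvtColor(cv2.imread("pics/t6.png"),cv2.COLOR_BGR2GRAY).astype(np.float32);v=np.zeros(g.shape,bool);v[205:250,135:195]=1
print("placed",rectfit(g,T,[.483,.151,.08],.0675,v))
a=cv2.imread("pics/s6.png")[130:260,270:440]
cv2.imwrite("pics/c6.png",np.clip(cv2.resize(a,None,fx=4.4,fy=4.4,interpolation=cv2.INTER_CUBIC)*1.2,0,255).astype(np.uint8))
p,_=cur()
print("tip",(proj(c,p)-[270,130])*4.4,"pin top",(proj(c,np.r_[arc(-40.3,.115)[0]])-[270,130])*4.4)
E
```

```text
[-0.01  0.6   0.32  1.28 -0.    0.69] 0.03628786816520639
[-0.0, 0.0, -0.01, 0.0, 0.0, -0.0] -> [0.7   0.075 0.16 ]
[-0.0, 0.0, 0.74, 0.0, 0.0, -0.0] -> [0.7   0.075 0.085]
placed (array([ 0.52145239,  0.29892458, -0.81777306]), np.float64(1.3940443213296394))
tip [337.00192803 267.52704012] pin top [325.46811719 343.817557  ]h.py:53: RuntimeWarning: Mean of empty slice.
  A=np.c_[s[V],np.ones(V.sum())];co,*_=np.linalg.lstsq(A,G[V],rcond=None);return ((A@co-G[V])**2).mean()
  ret = ret.dtype.type(ret / rcount)
```

>>> move_arm --rows '[0,0,0.1,0,0,0,0,0,0.2,0,0,0,0,0,0.3,0,0,0,0,0,0.4,0,0,0,0,0,0.5,0,0,0,0,0,0.6,0,0,0,0,0,0.7,0,0,0,0,0,0.74,0,0,0]'

```text
time_s: 36.6
eef_pos: [0.6989, 0.0744, 0.0838]
eef_rot: [0.0, 0.344, 0.939, -0.0]
contact_force: [1.3, -0.2, -0.7]
width: 0.0361
grip_force: 0.0
```

>>> move_arm --rows '[0,-0.05,0,0,0,0.08,0.01,-0.11,0,0,0,0.17,0.02,-0.17,0,0,0,0.26,0.03,-0.24,0,0,0,0.36,0.05,-0.31,0,0,0,0.47,0.06,-0.38,0,0,0,0.58,0.08,-0.45,0,0,0,0.68,0.1,-0.52,0,0,0,0.79]'

```text
time_s: 37.4
eef_pos: [0.6584, 0.0416, 0.0852]
eef_rot: [0.001, 0.523, 0.853, 0.001]
contact_force: [1.9, 3.1, 0.0]
width: 0.0366
grip_force: 1.7
```

>>> move_arm --rows '[0,-0.06,0,0,0,0.1,0.01,-0.12,0,0,0,0.2,0.02,-0.19,0,0,0,0.3,0.03,-0.26,0,0,0,0.4,0.05,-0.33,0,0,0,0.5,0.06,-0.39,0,0,0,0.6,0.08,-0.46,0,0,0,0.7,0.1,-0.52,0,0,0,0.79]'

```text
time_s: 38.2
eef_pos: [0.6075, 0.0266, 0.0853]
eef_rot: [0.001, 0.68, 0.733, 0.001]
contact_force: [1.5, 1.5, 0.0]
width: 0.0366
grip_force: 0.9
```

>>> move_arm --rows '[0,-0.06,0,0,0,0.1,0.01,-0.12,0,0,0,0.2,0.02,-0.19,0,0,0,0.3,0.03,-0.26,0,0,0,0.4,0.05,-0.33,0,0,0,0.5,0.06,-0.39,0,0,0,0.6,0.08,-0.46,0,0,0,0.7,0.1,-0.52,0,0,0,0.79]'

```text
time_s: 39.0
eef_pos: [0.5545, 0.0324, 0.085]
eef_rot: [0.001, 0.811, 0.586, 0.001]
contact_force: [-0.9, 0.3, -1.4]
width: 0.0365
grip_force: 0.0
```

>>> move_arm --rows '[0,-0.06,0,0,0,0.1,0.01,-0.12,0,0,0,0.2,0.02,-0.19,0,0,0,0.3,0.03,-0.26,0,0,0,0.4,0.05,-0.33,0,0,0,0.5,0.06,-0.39,0,0,0,0.6,0.08,-0.46,0,0,0,0.7,0.1,-0.52,0,0,0,0.79]'

```text
time_s: 39.8
eef_pos: [0.5083, 0.0583, 0.0849]
eef_rot: [0.001, 0.91, 0.415, 0.001]
contact_force: [1.0, 1.4, -0.5]
width: 0.0366
grip_force: 0.0
```

>>> move_arm --rows '[0,0,0,0,0,0,0,0,0,0,0,0,0,0,0,0,0,0,0,0,0,0,0,0,0,0,0,0,0,0,0,0,0,0,0,0,0,0,0,0,0,0,0,0,0,0,0,0]'

```text
time_s: 40.6
eef_pos: [0.5084, 0.0581, 0.0848]
eef_rot: [0.001, 0.909, 0.416, 0.001]
contact_force: [-0.5, -0.3, 0.0]
width: 0.0363
grip_force: 0.0
```

```bash
python3 - <<'E'
from h import *
p,_=cur();s=r.state();print(p,s["joint_positions"].round(2),s["contact_force"].round(1));print(arc(-130.3,.085)[0])
plan((np.r_[p[:2],.18],Rt(-40.3)))
plan(([.6848,-.111,.12],Rt(-20)),start=(np.r_[p[:2],.18],Rt(-40.3)))
E
```

```text
[0.50838721 0.0581383  0.08477069] [-0.04  0.33 -0.37  0.87 -0.    2.24] [-0.5 -0.3  0. ]
[np.float64(0.5094833797660879), np.float64(0.059039775491082094), 0.085]
[0.0, 0.0, -0.95, 0.0, -0.0, -0.02] -> [0.508 0.058 0.18 ]
[-0.05, 0.81, 0.2, 0.0, 0.0, -0.24] -> [0.567 0.002 0.16 ]
[-0.15, 0.8, 0.2, 0.0, 0.0, -0.24] -> [ 0.626 -0.055  0.14 ]
[-0.24, 0.78, 0.2, 0.0, 0.0, -0.24] -> [ 0.685 -0.111  0.12 ]
```

>>> move_arm --rows '[0,0,-0.06,0,0,0,0,0,-0.14,0,0,0,0,0,-0.24,0,0,0,0,0,-0.36,0,0,0,0,0,-0.5,0,0,0,0,0,-0.65,0,0,0,0,0,-0.8,0,0,0,0,0,-0.95,0,0,0]'

```text
time_s: 41.4
eef_pos: [0.5082, 0.0582, 0.1814]
eef_rot: [0.001, 0.909, 0.416, 0.001]
contact_force: [0.4, -0.3, -0.2]
width: 0.0363
grip_force: 0.0
```

>>> move_arm --rows '[-0.01,0.1,0.02,0,0,-0.03,-0.01,0.2,0.05,0,0,-0.06,-0.02,0.3,0.07,0,0,-0.09,-0.02,0.4,0.1,0,0,-0.12,-0.03,0.5,0.12,0,0,-0.15,-0.04,0.6,0.15,0,0,-0.18,-0.04,0.7,0.17,0,0,-0.21,-0.05,0.81,0.2,0,0,-0.24]' --fingers 1

```text
time_s: 42.2
eef_pos: [0.5669, 0.0009, 0.1598]
eef_rot: [0.001, 0.882, 0.471, 0.001]
contact_force: [0.4, -0.6, 1.2]
width: -0.0
grip_force: 0.0
```

>>> move_arm --rows '[-0.02,0.1,0.02,0,0,-0.03,-0.04,0.2,0.05,0,0,-0.06,-0.06,0.3,0.07,0,0,-0.09,-0.07,0.4,0.1,0,0,-0.12,-0.09,0.5,0.12,0,0,-0.15,-0.11,0.6,0.15,0,0,-0.18,-0.13,0.7,0.17,0,0,-0.21,-0.15,0.8,0.2,0,0,-0.24]'

```text
time_s: 43.0
eef_pos: [0.625, -0.0563, 0.14]
eef_rot: [0.001, 0.853, 0.523, 0.001]
contact_force: [-1.1, 0.3, 0.1]
width: 0.0001
grip_force: 0.0
```

>>> move_arm --rows '[-0.03,0.1,0.02,0,0,-0.03,-0.06,0.2,0.05,0,0,-0.06,-0.09,0.3,0.07,0,0,-0.09,-0.12,0.4,0.1,0,0,-0.12,-0.15,0.5,0.12,0,0,-0.16,-0.19,0.63,0.15,0,0,-0.2,-0.24,0.78,0.2,0,0,-0.24,-0.24,0.78,0.2,0,0,-0.24]'

```text
time_s: 43.8
eef_pos: [0.6837, -0.1138, 0.1192]
eef_rot: [0.001, 0.82, 0.572, 0.0]
contact_force: [-0.5, 0.2, -0.7]
width: 0.0001
grip_force: 0.0
```

```bash
python3 - <<'E'
from h import *
p,M=cur();print(p,M.as_matrix().round(3),r.state()["width"])
plan(([.6848,-.111,.066],Rt(-20)))
c=shot("scene","pics/s7.png");t=shot("top","pics/t7.png")
a=cv2.imread("pics/s7.png")[130:280,200:450];b=cv2.imread("pics/t7.png")[125:255,95:325]
a=cv2.resize(a,None,fx=2,fy=2,interpolation=cv2.INTER_CUBIC);b=cv2.resize(b,None,fx=2.2,fy=2.2,interpolation=cv2.INTER_CUBIC)
o=np.zeros((590,510,3),np.uint8);o[:300,:500]=a;o[302:302+b.shape[0],:b.shape[1]]=b
cv2.imwrite("pics/c7.png",np.clip(o*1.3,0,255).astype(np.uint8))
g=cv2.cvtColor(t["image"],cv2.COLOR_RGB2GRAY).astype(np.float32);V=np.ones(g.shape,bool)
for n,x0,d in(("new",(.585,.272,.08),(.09,.054)),("l1->far",(.705,.169,.08),(.054,.09)),("l2->right",(.603,.05,.08),(.09,.054)),("l3->front",(.4835,.151,.08),(.054,.09))):
    print(n,rectfit(g,T,x0,.0675,V,d))
E
```

```text
[ 0.68369415 -0.11384974  0.11921994] [[ 0.345  0.939  0.001]
 [ 0.939 -0.345 -0.001]
 [-0.001  0.002 -1.   ]] 0.0001016041387922794
[0.03, -0.0, 0.53, 0.0, 0.0, -0.01] -> [ 0.685 -0.111  0.066]
new (array([0.58394938, 0.27163854, 0.06504157]), np.float64(1380.6187889379846))
l1->far (array([0.7050376 , 0.16904978, 0.07710918]), np.float64(278.96710673254194))
l2->right (array([ 0.63112942, -0.06198654,  0.02789613]), np.float64(2.169688633056134))
l3->front (array([0.4824888 , 0.1508478 , 0.03600546]), np.float64(3029.311050156164))
```

View pics/c7.png

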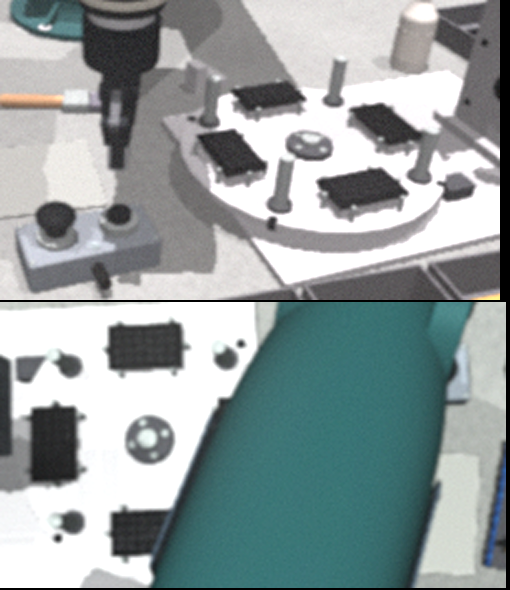

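The dial has turned one click: all four nests are filled and their panels sit flat, with the new one under the laser head at top crop (53,443). The closed fingertips at scene crop (117,165) stand over the start button at (119,213).

>>> move_arm --rows '[0.02,0,0.1,0,0,0,0.03,0,0.2,0,0,0,0.03,0,0.3,0,0,0,0.03,0,0.4,0,0,0,0.03,0,0.48,0,0,0,0.03,0,0.54,0,0,0,0.03,0,0.56,0,0,0,0.03,0,0.56,0,0,0]'

```text
time_s: 44.7
eef_pos: [0.684, -0.1098, 0.0641]
eef_rot: [0.001, 0.82, 0.572, 0.0]
contact_force: [0.4, 0.1, 0.2]
width: -0.0001
grip_force: 0.0
```

>>> move_arm --rows '[0,0,0.01,0,0,0,0,0,0.03,0,0,0,0,0,0.05,0,0,0,0,0,0.07,0,0,0,0,0,0.09,0,0,0,0,0,0.1,0,0,0,0,0,0.11,0,0,0,0,0,0.11,0,0,0]'

```text
time_s: 45.5
eef_pos: [0.6845, -0.1099, 0.0556]
eef_rot: [0.002, 0.82, 0.572, 0.001]
contact_force: [-7.3, 1.7, 27.2]
width: 0.0001
grip_force: 13.6
```

>>> move_arm --rows '[0,0,-0.02,0,0,0,0,0,-0.04,0,0,0,0,0,-0.04,0,0,0,0,0,-0.04,0,0,0,0,0,-0.04,0,0,0,0,0,-0.04,0,0,0,0,0,-0.04,0,0,0,0,0,-0.04,0,0,0]'

```text
time_s: 46.3
eef_pos: [0.6842, -0.1098, 0.0573]
eef_rot: [0.001, 0.82, 0.572, 0.001]
contact_force: [2.5, -0.4, 4.4]
width: 0.0001
grip_force: 2.0
```

```bash
python3 - <<'E'
from h import *
print(cur()[0]);print(np.mean([r.state()["contact_force"] for _ in range(5)],0))
c=shot("scene","pics/s8.png")
print(np.array(r.state()["contact_force"]).round(2),r.state()["wrist_torque"].round(2))
E
```

```text
[ 0.68422309 -0.10980535  0.0573461 ]
[ 2.5123812  -0.43605472  4.36035327]
[2.81 0.4  4.51] [-0.15 -0.67  0.03]
```

>>> move_arm --rows '[0,0,-0.01,0,0,0,0,0,-0.02,0,0,0,0,0,-0.02,0,0,0,0,0,-0.02,0,0,0,0,0,-0.02,0,0,0,0,0,-0.02,0,0,0,0,0,-0.02,0,0,0,0,0,-0.02,0,0,0]'

```text
time_s: 47.15
eef_pos: [0.6839, -0.1097, 0.0592]
eef_rot: [0.001, 0.82, 0.572, 0.0]
contact_force: [1.9, -0.7, 3.2]
width: -0.0
grip_force: 1.5
```

>>> move_arm --rows '[0,0,-0.01,0,0,0,0,0,-0.02,0,0,0,0,0,-0.02,0,0,0,0,0,-0.02,0,0,0,0,0,-0.02,0,0,0,0,0,-0.02,0,0,0,0,0,-0.02,0,0,0,0,0,-0.02,0,0,0]'

```text
time_s: 47.95
eef_pos: [0.6839, -0.1097, 0.0612]
eef_rot: [0.001, 0.82, 0.572, 0.0]
contact_force: [-0.1, -0.4, 2.1]
width: -0.0002
grip_force: 0.9
```

>>> move_arm --rows '[0,0,-0.1,0,0,0,0,0,-0.2,0,0,0,0,0,-0.32,0,0,0,0,0,-0.44,0,0,0,0,0,-0.56,0,0,0,0,0,-0.7,0,0,0,0,0,-0.85,0,0,0,0,0,-1,0,0,0]'

```text
time_s: 48.75
eef_pos: [0.6838, -0.1096, 0.1627]
eef_rot: [0.001, 0.82, 0.572, 0.001]
contact_force: [0.2, 0.3, -0.3]
width: -0.0002
grip_force: 0.0
```

The spring force rose linearly (2.1, 3.2, 4.4 N at 61.2, 59.2, 57.3 mm). It then met a hard stop at 27 N at 55.6 mm, so the button went fully down and has come back up. I'm handing in.

```bash
python3 -c "
from rig import r
print(r.job_done())"
```

```text
the job is handed in; nothing more can be done
None
```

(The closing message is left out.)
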